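Strip the copper tube off its mandrel and hang the mandrel up

ROBOT

A 6-joint arm with a two-finger parallel gripper is mounted at the origin on the work surface. World frame = base frame: x ahead of the robot, y to its left, z up, the work surface at z = 0. Lengths are in m, angles in rad, forces in N, time in s.
With the tool pointing down it reaches from about 0.3 to 0.875 m from the base axis. Payload 6.4 kg.
Tool frame: the origin (TCP) lies midway between the tips of the shut fingers; the grasp point (between the pads) lies 19 mm behind it; y points along the fingers, x is the direction in which the jaws open and shut, and the axes are right-handed (so a half turn about y gives the same grasp; the last joint's range is limited). The gripper opens to 85 mm and grips with 20 to 120 N. Pads are 22 mm wide; open, the fingers measure 114 mm over their backs; the gripper's body (76 mm by 85 mm) begins 54 mm behind the grasp point. The pads swing forward as they close: fully open they stand 13 mm farther back than shut.
Start: joints at [0.954, 0.181, 1.607, -0, 1.354, -0.206], TCP at [0.23, 0.527, 0.199] pointing down, gripper open.
Joint ranges: [-2.99, 2.99], [-0.89, 2.07], [0.3, 2.58], [-1.14, 4.28], [0, 2.63], [-3.12, 3.12]. Speed limits (rad/s): [2.57, 2.57, 3.01, 3.14, 3.14, 3.14].

INTERFACE

Orientations are given as a unit quaternion [w, x, y, z].
In Python, from bench import ctrl gives the robot as it stands.
- The arm moves only by the tool step_arm, never from a script. Its argument "commands" is a list of rows, each a list of 7 numbers: the turn, a rotation vector about the tool's x, y, z in units of 6 degrees (1.0 is 6 degrees), then the shift along the tool's x, y, z in units of 30 mm (1.0 is 30 mm), then the opening, from 0 (shut) to 1 (fully open). A call has 1 to 10 rows; each row shifts and turns the commanded pose from where the row before left it, along the tool's axes as they then stand; what a row does not reach is not made up. A row lasts 1/10 s, in which the tool goes at most 50 mm and 8.59 degrees, less where a joint would pass 70% of its speed; a pose out of reach is approached as far as the arm can. A call with a number of a shift or a turn outside -1 to 1 is refused whole. A call with a gripper value outside its range is refused whole. The fingers move at their own pace and stop on an object; the grip force is fixed at half the most. Time passes only in rows, so rows that do not move let the fingers close. It gives the time, the measured TCP pose, the force and the opening at its end, in the units of the state.
- ctrl.get_obs(): the state, without advancing time (a new reading comes with each control period).
- ctrl.camera(name): name is "scene" or "top" or "wrist"; returns (picture, depth): 400x640x3 uint8, blue, green, red; 400x640 float32, m along the optical axis (not along the pixel's ray), 0 where there is no reading.
- ctrl.get_calibration(name): a dict with "intrinsics" (3x3 intrinsics, pixels), "R" (3x3) and "t" (3): a world point X has camera coordinates R X + t. Camera axes: x right, y down, z forward; pixel columns grow to the right and rows downward; lengths in m; the calibration is good to about 2 mm. A picture is of the moment at which its call begins: read the wrist's pose just before it. get_calibration takes no time and is no camera call; for the wrist camera it gives the pose at the moment of the call.
- ctrl.hand_in(): hands the job in, once; it reports no verdict.
Trained networks look in the newest picture that a camera, given by its name, has taken for a name from the list of things; names that differ only in an ending like _2 or _b are one class to them, and where a whole thing is asked for, a point or a joint stands for the part that bears it (a point fixed in the world has none). Each returns a list of dicts, best first, with "p" (0 to 1); they miss things now and then, are a little off and sometimes report something else, mostly with a low value. They report only what shows in the picture. A call takes as long as a camera call. They do not tell look-alikes from the thing itself.
- ctrl.boxes_of(thing, camera): "point" ([x, y, z] in m, in the coordinates of the camera as it stood for that picture, good to about 4 mm: the middle of the surface that is visible of it).
- ctrl.silhouettes(thing, camera): "pixels" (400x640 bool, what is visible of it).
The state is a dict: "time_s": time; "q": joint angles; "dq": joint speeds; "joint_efforts": joint torques, N m; "eef_pos": TCP position; "eef_rot": TCP orientation; "wrist_force": force on the tool from outside, world axes, zero at the start; "torque": the same for the moment, N m; "opening": opening from 0.0 (shut) to 1.0 (fully open).
Only numpy, scipy, OpenCV 4.12 (cv2) and the standard library are available. Lean on these libraries where they do the work, as an engineer would, in place of code of your own. Each camera call takes 0.05 s, during which the arm holds its last target.

TASK

Strip the copper tube in the jig: hook the fingers behind the mandrel's flange and, without gripping the mandrel, gently draw it straight along the guide rods until it is fully out of the tube, with the tube left lying in its V-blocks. Then pick up the bare mandrel and hang it in the empty upper pair of hooks on the mandrel rack, in through their open side and down into the throats, and lay the tube gently inside the black steel tray. Drop nothing and leave the bowl, the hammer and the punch block alone.

Things in the scene. Friction and masses are not known exactly. Their poses are not given: they have to be found in the camera images.
- jig: Stripping jig, fixed to the bench: wooden board 396 x 90 x 20 mm (from x = -133 to 263 mm) with dark steel fittings. Origin on the bench under the stop face of its stripper block; x points along the jig the way the mandrel is drawn out, y across, z up. In the jig the mandrel's axis lies at y = 0, height 75 mm. Above the board it is open from above along its whole length.
- jig_slot (a point): On the jig's stop face (jig x = 0), on the mandrel's axis, height 75 mm; jig axes. The dark stripper block runs from here 24 mm along +x, 70 mm wide, 92 mm high. Its slot, open at the top, is 23 mm wide, floor at 65 mm: the shaft passes, the tube does not. With its tail end at jig x = 0 to 24 mm the mandrel is out of the tube and still lies level: tail in the slot, flange on the rods.
- jig_rods (a point): Middle of the two guide rods that carry the mandrel's flange, level with their tops (height 53 mm); jig axes. Steel, 8 mm thick, parallel to jig x at y = -15 and +15 mm, from jig x = 24 to 256 mm. A low bracket (top at 54 mm, 56 mm wide) holds their far end at jig x = 247 to 257 mm.
- jig_vblocks (a point): Midway between the two V-blocks, on the axis of the tube lying in them (jig x = -58 mm, height 76 mm); jig axes. V-blocks 16 mm long, centred at jig x = -104 and -12 mm, 50 mm wide, up to 74 mm high, with 76 mm free between them, where only the board (20 mm high) lies below the tube.
- mandrel: Polished round steel mandrel, about 0.7 kg: plain shaft 20 mm thick, 214 mm long, then a flange 52 mm across, 10 mm thick, then a boss 24 mm across, 8 mm long. Origin on the axis at the balance point; x along the axis to the flange. Tail end at x = -138, flange's back face at x = +76 mm. Starts level in the jig, tail just out behind the tube; slides with a few newtons.
- mandrel_tail (a point): Centre of the mandrel's plain tail end.
- mandrel_flange (a point): Centre of the back face of the mandrel's flange, the face towards shaft and tube. At the start 52 to 68 mm of bare shaft lie between the stripper block and this face.
- tube: Hammered copper tube, 28 mm outside and 22 mm inside diameter, 120 mm long, about 0.25 kg, open at both ends. Origin at its middle on the axis; x along the axis (at the start as the jig's x). At the start it lies round the mandrel's shaft in the V-blocks, axis at height 76 mm, front end up to 3 mm from the stop face.
- rack: Mandrel rack, fixed to the bench: two upright steel plates 6 mm thick, inner faces at y = -55 and +55 mm, top at 219 mm. Origin on the bench under the throats, y along a hung mandrel. Each plate has two hooks open to -x, one above the other; the lower pair holds a slimmer mandrel, part of the rack, the upper is empty. Plates span x = -22 to 43 mm. Between them above it nothing stands.
- rack_seat (a point): Axis of a 20 mm shaft hung in the upper hooks, midway between the plates, height 165 mm; rack axes. Throat x = -13 to 13 mm, floor 10 mm below this point; lip x = -22 to -13 mm, top 6 mm above this point; overhang from 40 mm above it covers x = -22 to 13 mm, so the side mouth is 34 mm high. With the mandrel's balance point here the flange, on either side, clears a plate by 15 mm.
- tray: Shallow dark steel tray, fixed to the bench, 160 x 220 x 26 mm outside, walls and floor 3 mm, open at the top. Origin on the bench under its centre; x across (160), y along (220).
- bowl: Bystander: loose hammered copper bowl, 100 mm across, 40 mm high; origin at the centre of its underside.
- hammer: Bystander: loose hammer with a wooden handle, lying on the bench, handle along its x; origin under it.
- punch_block: Bystander: loose wooden block 80 x 55 x 45 mm with five steel punches standing in it, 82 mm high over all; origin at the centre of its underside.
Things that resemble listed ones, but are neither listed nor needed, are in the scene too. Of the things like the tube, leave any that is red; of the rest the smaller one is meant.

How it is judged:
On the way, in this order (a step that is already met when the one before it is completed fails the run):
1. the mandrel is drawn clear of the tube along the jig, in line with it, and the tube still lies in its V-blocks (x of mandrel_tail in the frame of jig between 0 and 0.15 m and angle between the x axis of mandrel and the x axis of jig, either way round below 0.15 rad and x of tube in the frame of jig between -0.085 and -0.055 m and z of tube in the frame of jig below 0.082 m and angle between the x axis of tube and the x axis of jig, either way round below 0.06 rad), for 0.1 s.
2. the mandrel hangs released in both upper hooks of the rack (x of mandrel in the frame of rack_seat between -0.006 and 0.006 m and z of mandrel in the frame of rack_seat between -0.005 and 0.004 m and y of mandrel in the frame of rack_seat between -0.035 and 0.035 m and angle between the x axis of mandrel and the y axis of rack, either way round below 0.06 rad and contact force between the fingers and mandrel below 0.5 N), for 0.2 s.
At the end, for the whole second after the job is handed in: The mandrel lies in the throats of both upper hooks (balance point within 6 mm of the seat across, 5 mm in height and 35 mm along, in line within 0.06 rad) and the tube lies flat on the floor inside the tray; both released and at rest (x of mandrel in the frame of rack_seat between -0.006 and 0.006 m and z of mandrel in the frame of rack_seat between -0.005 and 0.004 m and y of mandrel in the frame of rack_seat between -0.035 and 0.035 m and angle between the x axis of mandrel and the y axis of rack, either way round below 0.06 rad and linear speed of mandrel below 0.03 m/s and x of tube in the frame of tray between -0.077 and 0.077 m and y of tube in the frame of tray between -0.107 and 0.107 m and z of tube in the frame of tray below 0.021 m and linear speed of tube below 0.05 m/s); the robot touches nothing.
It fails at once if the mandrel is gripped or jerked hard while it is still in the tube (x of mandrel_tail in the frame of tube between -0.1 and 0.058 m and y of mandrel_tail in the frame of tube between -0.01 and 0.01 m and z of mandrel_tail in the frame of tube between -0.01 and 0.01 m and contact force between the fingers and mandrel above 38 N).
It fails at once if the tube is lifted or swung out of its V-blocks with the mandrel in it (x of mandrel_tail in the frame of tube between -0.1 and 0.058 m and y of mandrel_tail in the frame of tube between -0.01 and 0.01 m and z of mandrel_tail in the frame of tube between -0.01 and 0.01 m and (z of tube in the frame of jig above 0.086 m or angle between the x axis of tube and the x axis of jig, either way round above 0.1 rad)).
It fails at once if the mandrel is dropped (contact force between the fingers and mandrel below 0.1 N and linear speed of mandrel above 0.55 m/s).
It fails at once if the tube is dropped (contact force between the fingers and tube below 0.1 N and linear speed of tube above 0.55 m/s).
It fails at once if a bystander (bowl, hammer or punch block) is moved by more than 30 mm (distance of any of bowl, hammer, punch_block from where it was at the start of the episode above 0.03 m).
It also fails if it takes over 61 s, if anything falls off the work surface, if the arm or the gripper's body presses on something with over 40 N, if the wrist force passes 120 N, or if a joint passes its speed limit or range.

## Working session

There is one attempt and no reset: what is moved stays moved. The work goes in short steps, Python scripts to look and compute and a tool call to move; the robot and the scene stay as the last step left them, time stands still between calls to the robot, and variables do not carry over. Pictures are saved under pics/ and viewed, and the job is handed in when it is done.

Besides the shell and the picture viewer there is one more tool, called as name([rows], argument=value, ...), one row to a line, values as JSON. step_arm: Moves the arm, as the interface text tells. Its arguments: {"type":"object","properties":{"commands":{"type":"array"}},"required":["commands"]}

```bash
ls; mkdir -p pics; cat > h.py <<'E'
from bench import ctrl
import numpy as np, cv2
def snap(n,f):
    im,d=ctrl.camera(n); cv2.imwrite('pics/%s.png'%f,im); np.save('pics/%s.npy'%f,d); c=ctrl.get_calibration(n)
    return im,d,c
def toworld(c,p): return c['R'].T@(np.array(p)-c['t'])
def cloud(d,c,m=None):
    K=np.array(c['intrinsics']); v,u=np.nonzero((d>0) if m is None else (m&(d>0))); z=d[v,u]
    P=np.stack([(u-K[0,2])/K[0,0]*z,(v-K[1,2])/K[1,1]*z,z],1)
    return (P-c['t'])@c['R'],u,v
def pix(c,X):
    p=np.array(c['R'])@np.array(X)+c['t'];q=np.array(c['intrinsics'])@p;return q[:2]/q[2]
E
python3 - <<'E'
from h import *
np.set_printoptions(precision=4,suppress=True)
print(ctrl.get_obs())
for n in ['scene','top','wrist']:
    im,d,c=snap(n,n+'0'); print(n,c)
    for t in ['jig','mandrel','tube','rack','tray','bowl','hammer','punch_block'] if n!='wrist' else []:
        for b in ctrl.boxes_of(t,n): 
            w=toworld(c,b['point']); print(t,round(b['p'],2),w,pix(c,w))
print(ctrl.get_obs()['time_s'])
E
```

```text
pics
{'time_s': 0.0, 'q': array([ 0.9537,  0.1816,  1.608 , -0.    ,  1.3538, -0.2063]), 'dq': array([-0.0013,  0.0007,  0.0011,  0.0003, -0.001 ,  0.0005]), 'joint_efforts': array([ -0.0001, -44.489 , -35.133 ,  -0.0004,   0.0092,  -0.    ]), 'eef_pos': array([0.2292, 0.5266, 0.1982]), 'eef_rot': array([-0.5912,  0.5917,  0.3869, -0.3881]), 'wrist_force': array([-0.7209,  0.5443, -0.2906]), 'torque': array([ 0.0406, -0.0059,  0.0004]), 'opening': 0.9996899468440502}
scene {'intrinsics': array([[375.2581,   0.    , 316.3585],
       [  0.    , 375.2581, 202.4546],
       [  0.    ,   0.    ,   1.    ]]), 'R': array([[ 0.1891,  0.9819,  0.0061],
       [ 0.7365, -0.1377, -0.6622],
       [-0.6494,  0.1297, -0.7493]]), 't': array([-0.0595, -0.2822,  1.6398])}
jig 0.61 [0.461  0.0239 0.0158] [330.8143 214.7406]
tube 0.72 [ 0.2142 -0.3404  0.0263] [224.1372 177.669 ]
tube 0.66 [ 0.4078 -0.3223  0.0357] [230.5869 213.6572]
tube 0.56 [ 0.4648 -0.0893  0.0853] [298.8811 207.2104]
rack 0.67 [0.4635 0.0288 0.0169] [332.3293 214.8983]
rack 0.57 [0.681  0.2001 0.0136] [398.598  258.9923]
tray 0
[... 883 characters left out ...]
061 234.5769]
tube 0.38 [0.429  0.0648 0.0182] [288.8939 224.8676]
rack 0.67 [0.4454 0.0334 0.0845] [297.6485 216.7955]
rack 0.57 [0.6484 0.2003 0.0131] [249.4038 158.8612]
tray 0.76 [ 0.6565 -0.2293  0.0009] [378.7471 158.1655]
bowl 0.75 [0.7652 0.0228 0.0184] [303.4413 125.0638]
hammer 0.96 [ 0.4378 -0.5146  0.0196] [471.1004 222.963 ]
punch_block 0.64 [0.4039 0.4842 0.0453] [153.1402 231.1266]
wrist {'intrinsics': array([[289.3627,   0.    , 321.2216],
       [  0.    , 289.3627, 195.7323],
       [  0.    ,   0.    ,   1.    ]]), 'R': array([[ 0.3993,  0.9168,  0.0001],
       [ 0.8662, -0.3773,  0.3277],
       [ 0.3005, -0.1307, -0.9448]]), 't': array([-0.5764, -0.0419,  0.381 ])}
0.95
```

View pics/scene0.png

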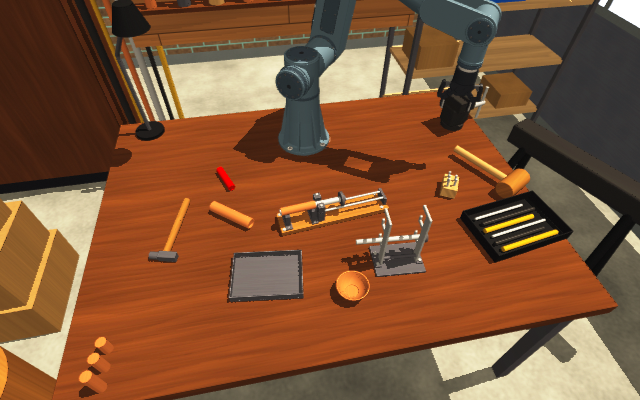

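View pics/top0.png

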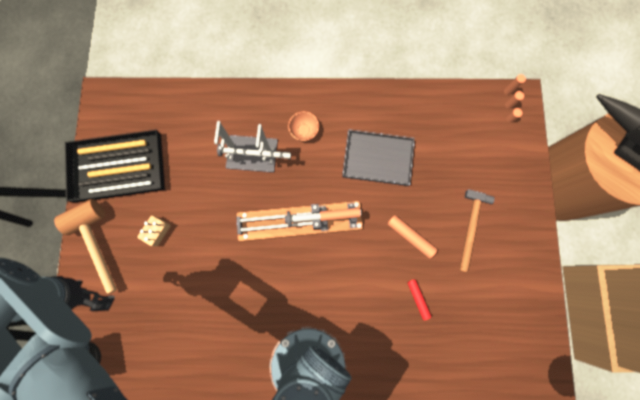

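View pics/wrist0.png

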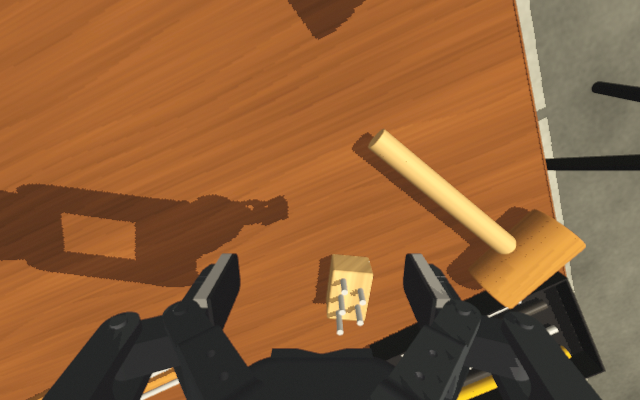

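```bash
cat > m.py <<'E'
from h import *
np.set_printoptions(precision=4,suppress=True)
E
python3 - <<'E'
from h import *
im=cv2.imread('pics/top0.png')
cv2.imwrite('pics/c1.png',cv2.resize(im[190:250,225:375],None,fx=5,fy=5,interpolation=cv2.INTER_CUBIC))
cv2.imwrite('pics/c2.png',cv2.resize(im[100:200,205:425],None,fx=3.6,fy=3.6,interpolation=cv2.INTER_CUBIC))
im=cv2.imread('pics/scene0.png')
cv2.imwrite('pics/c3.png',cv2.resize(im[165:310,220:440],None,fx=3.6,fy=3.6,interpolation=cv2.INTER_CUBIC))
d=np.load('pics/top0.npy');print((d==0).mean(), d[150:165,375:382].mean())
E
```

```text
0.003921875 1.2669816
```

View pics/c1.png

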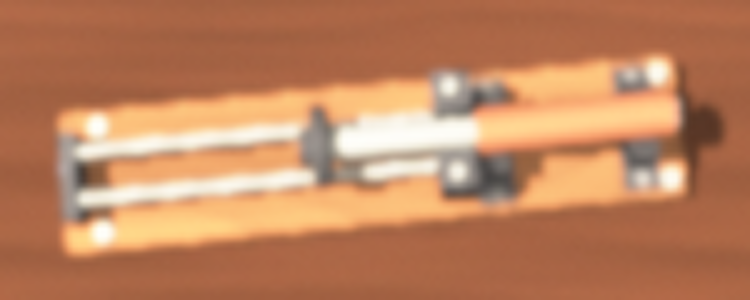

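View pics/c2.png

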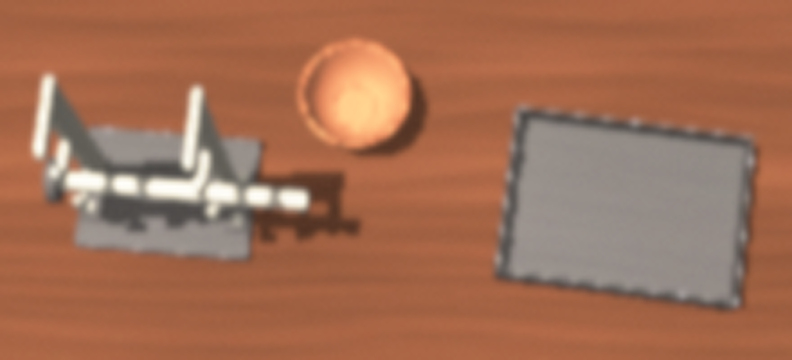

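View pics/c3.png

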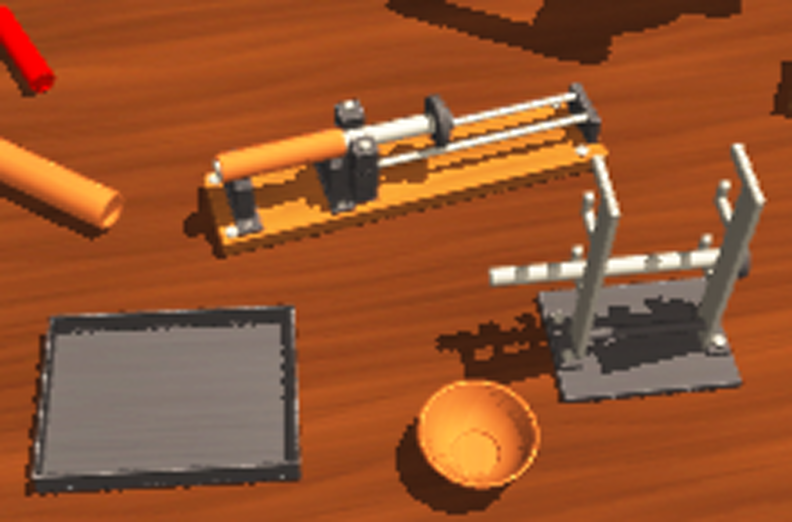

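```bash
python3 - <<'E'
from m import *
C={}
for n in ['top','scene']:
    c=ctrl.get_calibration(n); d=np.load(f'pics/{n}0.npy'); im=cv2.imread(f'pics/{n}0.png')
    P,u,v=cloud(d,c); C[n]=P; col=im[v,u].astype(int)
    # bench plane z
    b=(abs(P[:,2])<0.02)&(P[:,0]>0.2)&(P[:,0]<0.8)&(abs(P[:,1])<0.5); print(n,'bench z',np.median(P[b,2]))
    def rect(m,l):
        q=P[m][:,:2].astype(np.float32); 
        if len(q)<5: print(l,len(q));return
        r=cv2.minAreaRect(q*1000); print(l,len(q),r)
    J=(P[:,0]>0.33)&(P[:,0]<0.55)&(P[:,1]>-0.2)&(P[:,1]<0.3)
    rect(J&(P[:,2]>0.013)&(P[:,2]<0.027),'board')
    T=(P[:,0]>0.52)&(P[:,0]<0.8)&(P[:,1]>-0.40)&(P[:,1]<-0.08)
    rect(T&(P[:,2]>0.013)&(P[:,2]<0.04),'tray rim')
    R=(P[:,0]>0.52)&(P[:,0]<0.8)&(P[:,1]>0.08)&(P[:,1]<0.4)
    rect(R&(P[:,2]>0.15)&(P[:,2]<0.24),'rack up')
    rect(R&(P[:,2]>0.005)&(P[:,2]<0.02),'rack base')
    # axis: copper points of tube z>0.06
    A=J&(P[:,2]>0.082); q=P[A]; print('top pts',len(q))
    cu=A&(col[:,2]-col[:,0]>60)
    for m,l in((cu,'tube'),(A&~cu&(abs(col[:,2]-col[:,0])<40),'grey')):
        q=P[m]; print(l,len(q),q.min(0),q.max(0))
        if len(q)>5: 
            ctr=q.mean(0);U=np.linalg.svd(q-ctr)[2][0];print(ctr,U)
E
```

```text
top bench z -0.0009507244459982959
board 2171 ((442.1184997558594, 32.47331237792969), (90.54109191894531, 395.67242431640625), 5.809671878814697)
tray rim 360 ((654.3165283203125, -224.85333251953125), (220.69345092773438, 162.45899963378906), 82.50936889648438)
rack up 323 ((657.7858276367188, 196.86477661132812), (123.1322021484375, 66.48429870605469), 85.07929229736328)
rack base 889 ((657.8416137695312, 239.69100952148438), (306.9383239746094, 254.28076171875), 87.8479995727539)
top pts 583
tube 309 [ 0.4142 -0.1553  0.082 ] [0.4751 0.0715 0.0928]
[ 0.4544 -0.0909  0.0867] [-0.0852  0.9964 -0.0024]
grey 255 [ 0.4116 -0.0343  0.082 ] [0.4811 0.0715 0.1017]
[0.4432 0.0067 0.0894] [-0.1018  0.9946  0.0177]
scene bench z -0.00042852199986240176
board 1516 ((449.9898681640625, 34.397369384765625), (88.13482666015625, 396.0490417480469), 5.075462818145752)
tray rim 503 ((658.29248046875, -223.3100128173828), (220.15328979492188, 163.99151611328125), 82.37763214111328)
rack up 370 ((660.8823852539062, 198.259521484375), (124.09032440185547, 67.7419204711914), 85.5370101928711)
rack base 1106 ((693.068115234375, 263.1478271484375), (262.8099365234375, 293.48138427734375), 24.160140991210938)
top pts 389
tube 197 [ 0.416  -0.1526  0.082 ] [0.4813 0.0753 0.099 ]
[ 0.4607 -0.0868  0.0873] [ 0.1121 -0.9936 -0.0154]
grey 184 [ 0.4179 -0.0332  0.0821] [0.4872 0.075  0.106 ]
[0.4518 0.0075 0.089 ] [ 0.0569 -0.9983 -0.0127]
```

```bash
cat >> h.py <<'E'
from scipy.spatial.transform import Rotation as Ro
def pose():
    o=ctrl.get_obs(); q=o['eef_rot']; return o,np.array(o['eef_pos']),Ro.from_quat([q[1],q[2],q[3],q[0]]).as_matrix()
def Rtool(xdir):  # tool y down, tool x along xdir (horizontal)
    x=np.array([xdir[0],xdir[1],0.]);x/=np.linalg.norm(x);y=np.array([0,0,-1.]);return np.stack([x,y,np.cross(x,y)],1)
def plan(pos,R):
    o,p,Rc=pose(); rv=Ro.from_matrix(Rc.T@R).as_rotvec(degrees=True)/6; dT=R.T@(np.array(pos)-p)/0.03
    print('turn units',rv.round(3),'then shift units in NEW axes',dT.round(3),'in cur axes',(Rc.T@(np.array(pos)-p)/.03).round(3)); return
E
python3 - <<'E'
from m import *
o,p,R=pose(); print(p);print(R)
c=ctrl.get_calibration('wrist'); cp=-c['R'].T@c['t']; print('cam in tool',R.T@(cp-p)); print(c['R']@R)
ax=np.array([-np.sin(np.radians(5.5)),np.cos(np.radians(5.5)),0]); yj=np.array([-ax[1],ax[0],0])
J0=np.array([0.446,0.0333,0])-0.065*ax
print('J0',J0,'ax',ax)
for s in (1,-1):
  plan(J0+ax*0.06+[0,0,.2], Rtool(s*yj))
E
```

```text
[0.2296 0.5272 0.1991]
[[ 0.3993 -0.     -0.9168]
 [ 0.9168 -0.0001  0.3993]
 [-0.0001 -1.      0.    ]]
cam in tool [ 0.0013 -0.1747  0.0853]
[[ 1.     -0.0002  0.0001]
 [-0.     -0.3277 -0.9448]
 [ 0.0002  0.9448 -0.3277]]
J0 [ 0.4522 -0.0314  0.    ] ax [-0.0958  0.9954  0.    ]
turn units [ -0.001 -19.839  -0.   ] then shift units in NEW axes [-5.602 -0.031 17.244] in cur axes [-12.358  -0.03  -13.267]
turn units [ 0.    10.161 -0.   ] then shift units in NEW axes [  5.602  -0.031 -17.244] in cur axes [-12.358  -0.03  -13.267]
```

step_arm([
  [0, 1, 0, 0, 0, 0, 1],
  [0, 1, 0, 0, 0, 0, 1],
  [0, 1, 0, 0, 0, 0, 1],
  [0, 1, 0, 0, 0, 0, 1],
  [0, 1, 0, 0, 0, 0, 1],
  [0, 1, 0, 0, 0, 0, 1],
  [0, 1, 0, 0, 0, 0, 1],
  [0, 1, 0, 0, 0, 0, 1],
  [0, 1, 0, 0, 0, 0, 1],
  [0, 1, 0, 0, 0, 0, 1],
])

```text
time_s: 1.95
eef_pos: [0.2296, 0.5272, 0.1991]
eef_rot: [0.706, -0.706, -0.038, 0.038]
wrist_force: [-0.2, -0.5, 0.7]
opening: 1.005
```

step_arm([
  [0, 0.16, 0, 0.6, 0, -1, 1],
  [0, 0, 0, 0.6, 0, -1, 1],
  [0, 0, 0, 0.6, 0, -1, 1],
  [0, 0, 0, 0.6, 0, -1, 1],
  [0, 0, 0, 0.6, 0, -1, 1],
  [0, 0, 0, 0.6, 0, -1, 1],
  [0, 0, 0, 0.6, 0, -1, 1],
  [0, 0, 0, 0.5, 0, -1, 1],
  [0, 0, 0, 0.5, 0, -1, 1],
  [0, 0, 0, 0.4, 0, -1, 1],
])

```text
time_s: 2.95
eef_pos: [0.4269, 0.2438, 0.1993]
eef_rot: [0.706, -0.706, -0.034, 0.034]
wrist_force: [1.0, 0.4, 0.6]
opening: 1.0
```

step_arm([
  [0, 0, 0, 0, 0, -1, 1],
  [0, 0, 0, 0, 0, -1, 1],
  [0, 0, 0, 0, 0, -1, 1],
  [0, 0, 0, 0, 0, -1, 1],
  [0, 0, 0, 0, 0, -1, 1],
  [0, 0, 0, 0, 0, -1, 1],
  [0, 0, 0, 0, 0, -1, 1],
  [0, 0, 0, 0, 0, -0.3, 1],
  [0, 0, 0, 0, 0, 0, 0.4],
  [0, 0, 0, 0, 0, 0, 0.4],
])

```text
time_s: 3.95
eef_pos: [0.447, 0.0277, 0.1991]
eef_rot: [0.707, -0.706, -0.034, 0.034]
wrist_force: [-0.2, 0.6, 0.7]
opening: 0.69
```

```bash
python3 - <<'E'
from m import *
im,d,c=snap('wrist','w1')
import pickle; pickle.dump(c,open('pics/w1.pkl','wb'))
for t in ['mandrel_flange','mandrel_tail','tube','mandrel','jig_slot','jig_vblocks']:
    for b in ctrl.boxes_of(t,'wrist'):
        w=toworld(c,b['point']); print(t,round(b['p'],2),w,pix(c,w))
o=ctrl.get_obs();print(o['opening'],o['eef_pos'],o['time_s'])
E
```

```text
mandrel_flange 0.78 [0.4412 0.0359 0.0887] [316.3138 176.1994]
mandrel_tail 0.72 [0.4471 0.045  0.0852] [322.8874 167.2174]
tube 0.89 [ 0.4572 -0.081   0.0879] [320.8751 274.7203]
tube 0.71 [ 0.4352 -0.2645  0.0135] [296.2496 344.0034]
mandrel 0.84 [0.4446 0.0446 0.0808] [320.4487 166.3613]
jig_slot 0.62 [0.4354 0.0991 0.0175] [317.2368 108.2368]
jig_vblocks 0.66 [0.4378 0.1008 0.0208] [319.4222 107.047 ]
0.39899808555971794 [0.447  0.0277 0.1991] 4.3
```

View pics/w1.png

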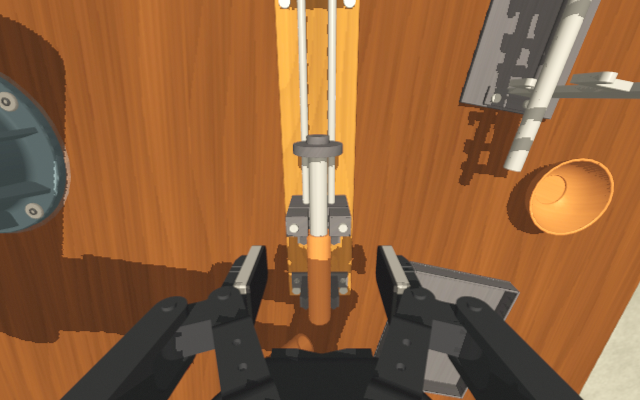

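```bash
python3 - <<'E'
from m import *
import pickle
c=pickle.load(open('pics/w1.pkl','rb')); d=np.load('pics/w1.npy'); im=cv2.imread('pics/w1.png')
P,u,v=cloud(d,c); 
b=(abs(P[:,2])<.01);print('bench z',np.median(P[b,2]))
# tilt of the bench
A=np.c_[P[b][:,:2],np.ones(b.sum())];print(np.linalg.lstsq(A,P[b][:,2],rcond=None)[0])
m=(u>295)&(u<345)&(v>135)&(v<330)&(P[:,2]>.06)
ax=np.array([-np.sin(np.radians(5.5)),np.cos(np.radians(5.5)),0])
# per row profile
for r in list(range(136,160,2))+list(range(160,330,10)):
    k=m&(v==r)
    if k.any():
        q=P[k]; top=q[:,2]>q[:,2].max()-.003
        print(r,u[k].min(),u[k].max(),'zmax %.4f'%q[:,2].max(),'x mid %.4f'%((q[:,0].min()+q[:,0].max())/2),'w %.4f'%np.ptp(q[:,0]),'y %.4f'%q[top,1].mean())
bd=(P[:,2]>.014)&(P[:,2]<.026)&(u>265)&(u<370)&(v<320)
q=P[bd]
for y0 in np.arange(-.1,.26,.04):
    k=abs(q[:,1]-y0)<.004; print('board y %.2f'%y0,q[k,0].min(),q[k,0].max(),(q[k,0].min()+q[k,0].max())/2)
E
```

```text
bench z -0.00021689639486631234
[ 0.001   0.002  -0.0002]
136 306 329 zmax 0.0847 x mid 0.4386 w 0.0232 y 0.0756
138 306 329 zmax 0.0871 x mid 0.4389 w 0.0234 y 0.0739
140 306 329 zmax 0.0873 x mid 0.4390 w 0.0234 y 0.0720
142 296 341 zmax 0.0870 x mid 0.4402 w 0.0468 y 0.0700
144 296 342 zmax 0.0870 x mid 0.4410 w 0.0460 y 0.0685
146 296 342 zmax 0.0967 x mid 0.4413 w 0.0456 y 0.0677
148 296 342 zmax 0.1012 x mid 0.4415 w 0.0456 y 0.0666
150 296 342 zmax 0.1018 x mid 0.4417 w 0.0458 y 0.0647
152 296 342 zmax 0.1016 x mid 0.4420 w 0.0460 y 0.0628
154 296 340 zmax 0.1014 x mid 0.4408 w 0.0435 y 0.0610
156 301 333 zmax 0.1030 x mid 0.4399 w 0.0309 y 0.0590
158 309 327 zmax 0.0862 x mid 0.4413 w 0.0187 y 0.0539
160 309 327 zmax 0.0854 x mid 0.4415 w 0.0187 y 0.0516
170 309 327 zmax 0.0853 x mid 0.4425 w 0.0189 y 0.0413
180 309 327 zmax 0.0850 x mid 0.4435 w 0.0191 y 0.0306
190 309 327 zmax 0.0854 x mid 0.4446 w 0.0194 y 0.0198
200 310 327 zmax 0.0852 x mid 0.4462 w 0.0185 y 0.0088
210 296 344 zmax 0.0855 x mid 0.4489 w 0.0530 y -0.0026
220 296 344 zmax 0.0936 x mid 0.4495 w 0.0508 y -0.
[... 655 characters left out ...]
8108473057354 0.49803784208933666 0.49042434469753604
board y -0.02 0.40406658475750323 0.4938890046738858 0.44897779471569454
board y 0.02 0.3990851541705397 0.48958254325988027 0.44433384871521
board y 0.06 0.3958415116330333 0.4852689243577328 0.44055521799538305
board y 0.10 0.39148454424409074 0.48155929778885936 0.436521921016475
board y 0.14 0.3870848977956914 0.4774651699644724 0.4322750338800819
board y 0.18 0.3831613421531125 0.4727287334548564 0.4279450378039844Traceback (most recent call last):
  File "<stdin>", line 19, in <module>
    return umr_minimum(a, axis, None, out, keepdims, initial, where)
ValueError: zero-size array to reduction operation minimum which has no identity
```

```bash
cat >> h.py <<'E'
JY=np.radians(5.85); AX=np.array([-np.sin(JY),np.cos(JY),0]); JX=lambda y:0.4466-0.1025*y
RJ=Rtool((np.cos(JY),np.sin(JY)))
E
python3 - <<'E'
from m import *
plan([JX(.026),.026,.058],RJ)
E
```

```text
turn units [-0.001 -0.048 -0.   ] then shift units in NEW axes [-0.108  4.702 -0.044] in cur axes [-0.107  4.702 -0.045]
```

step_arm([
  [0, -0.05, 0, -0.11, 0, -0.04, 0.36],
  [0, 0, 0, 0, 1, 0, 0.36],
  [0, 0, 0, 0, 1, 0, 0.36],
  [0, 0, 0, 0, 0.7, 0, 0.36],
  [0, 0, 0, 0, 0.5, 0, 0.36],
  [0, 0, 0, 0, 0.5, 0, 0.36],
  [0, 0, 0, 0, 0.5, 0, 0.36],
  [0, 0, 0, 0, 0.5, 0, 0.36],
  [0, 0, 0, 0, 0, 0, 0.36],
])

```text
time_s: 5.2
eef_pos: [0.442, 0.0259, 0.0564]
eef_rot: [0.707, -0.706, -0.034, 0.037]
wrist_force: [-0.8, 0.5, 0.5]
opening: 0.363
```

```bash
python3 - <<'E'
from m import *
im,d,c=snap('wrist','w2')
o=ctrl.get_obs();print(o['opening'],o['eef_pos'],o['wrist_force'],o['time_s'])
E
```

```text
0.36163037721571323 [0.4429 0.0257 0.0575] [ 0.3058 -0.5362  1.1016] 5.25
```

View pics/w2.png

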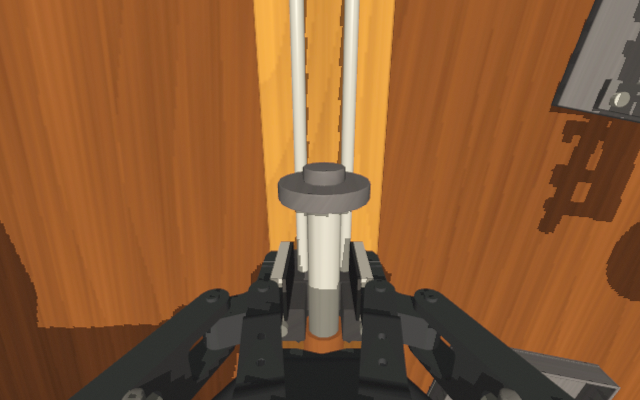

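step_arm([
  [0, 0, 0, 0, 0, 0.2, 0.36],
  [0, 0, 0, 0, 0, 0.2, 0.36],
  [0, 0, 0, 0, 0, 0.1, 0.36],
  [0, 0, 0, 0, 0, 0.08, 0.36],
  [0, 0, 0, 0, 0, 0.08, 0.36],
  [0, 0, 0, 0, 0, 0.08, 0.36],
  [0, 0, 0, 0, 0, 0.08, 0.36],
  [0, 0, 0, 0, 0, 0.08, 0.36],
])

```text
time_s: 6.05
eef_pos: [0.4415, 0.052, 0.0583]
eef_rot: [-0.706, 0.707, 0.036, -0.036]
wrist_force: [0.5, -4.1, 0.9]
opening: 0.36
```

step_arm([
  [0, 0, 0, 0, 0, 0.1, 0.36],
  [0, 0, 0, 0, 0, 0.15, 0.36],
  [0, 0, 0, 0, 0, 0.15, 0.36],
  [0, 0, 0, 0, 0, 0.15, 0.36],
  [0, 0, 0, 0, 0, 0.15, 0.36],
  [0, 0, 0, 0, 0, 0.15, 0.36],
  [0, 0, 0, 0, 0, 0.15, 0.36],
  [0, 0, 0, 0, 0, 0.15, 0.36],
  [0, 0, 0, 0, 0, 0.15, 0.36],
  [0, 0, 0, 0, 0, 0.15, 0.36],
])

```text
time_s: 7.05
eef_pos: [0.437, 0.0954, 0.0582]
eef_rot: [-0.706, 0.706, 0.036, -0.036]
wrist_force: [0.6, -6.1, 1.1]
opening: 0.362
```

step_arm([
  [0, 0, 0, 0, 0, 0.2, 0.36],
  [0, 0, 0, 0, 0, 0.2, 0.36],
  [0, 0, 0, 0, 0, 0.2, 0.36],
  [0, 0, 0, 0, 0, 0.2, 0.36],
  [0, 0, 0, 0, 0, 0.2, 0.36],
  [0, 0, 0, 0, 0, 0.2, 0.36],
  [0, 0, 0, 0, 0, 0.2, 0.36],
  [0, 0, 0, 0, 0, 0.2, 0.36],
  [0, 0, 0, 0, 0, 0.2, 0.36],
  [0, 0, 0, 0, 0, 0.2, 0.36],
])

```text
time_s: 8.05
eef_pos: [0.4308, 0.1551, 0.0582]
eef_rot: [-0.706, 0.707, 0.036, -0.036]
wrist_force: [0.9, -5.7, 2.1]
opening: 0.357
```

```bash
python3 - <<'E'
from m import *
im,d,c=snap('wrist','w3')
im,d,c=snap('top','t3')
cv2.imwrite('pics/c4.png',cv2.resize(im[180:260,215:375],None,fx=5,fy=5,interpolation=cv2.INTER_CUBIC))
o=ctrl.get_obs();print(o['opening'],o['eef_pos'],o['wrist_force'],o['time_s'])
E
```

```text
0.3579327171490891 [0.4306 0.156  0.0581] [ 0.322  -0.884   0.9587] 8.15
```

View pics/w3.png

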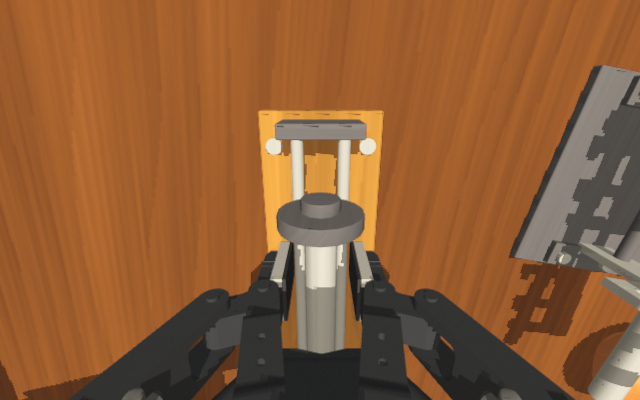

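View pics/c4.png

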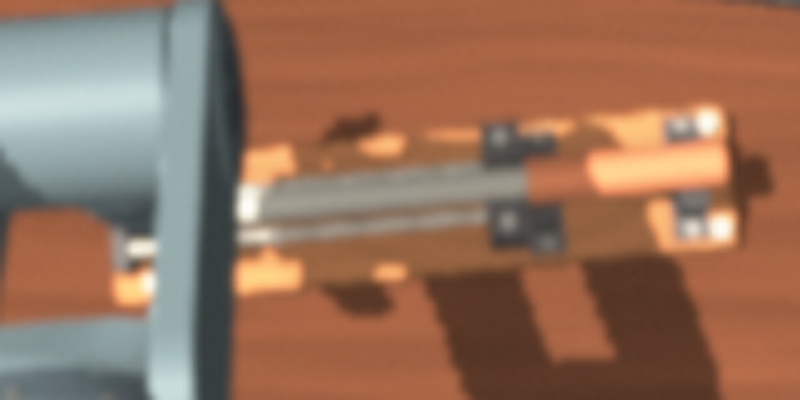

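```bash
python3 - <<'E'
from m import *
c=ctrl.get_calibration('wrist'); d=np.load('pics/w3.npy'); P,u,v=cloud(d,c)
k=(u>280)&(u<362)&(v>190)&(v<250)&(P[:,2]>.094)
J0=np.array([JX(-.0315),-.0315,0]); 
s=(P-J0)@AX
print('flange top jigx',s[k].min(),s[k].max())
k=(u>270)&(u<370)&(v>118)&(v<145)&(P[:,2]>.045)&(P[:,2]<.06); print('bracket',s[k].min(),s[k].max())
k=(u>262)&(u<380)&(P[:,2]>.012)&(P[:,2]<.025); print('board end',np.percentile(s[k],99.5),s[k].max())
E
```

```text
flange top jigx 0.19668641231660813 0.21138784377817954
bracket 0.24563504472351275 0.25894858110091284
board end 0.2648412777420302 0.26490691819173934
```

step_arm([
  [0, 0, 0, 0, 0, 0.12, 0.36],
  [0, 0, 0, 0, 0, 0.15, 0.36],
  [0, 0, 0, 0, 0, 0.15, 0.36],
  [0, 0, 0, 0, 0, 0.15, 0.36],
  [0, 0, 0, 0, 0, 0.15, 0.36],
  [0, 0, 0, 0, 0, 0.15, 0.36],
  [0, 0, 0, 0, 0, 0, 0.36],
  [0, 0, 0, 0, 0, 0, 0.36],
])

```text
time_s: 8.95
eef_pos: [0.4279, 0.1816, 0.058]
eef_rot: [0.706, -0.706, -0.036, 0.036]
wrist_force: [-0.4, -1.0, 0.8]
opening: 0.357
```

```bash
python3 - <<'E'
from m import *
im,d,c=snap('wrist','w4'); P,u,v=cloud(d,c)
im2,d2,c2=snap('top','t4')
J0=np.array([JX(-.0315),-.0315,0]); s=(P-J0)@AX
k=(u>280)&(u<362)&(v>160)&(v<250)&(P[:,2]>.094)
print('flange top jigx',s[k].min(),s[k].max())
k=(u>270)&(u<370)&(P[:,2]>.012)&(P[:,2]<.025); print('board end',s[k].max())
cv2.imwrite('pics/c5.png',cv2.resize(im2[180:260,215:375],None,fx=5,fy=5,interpolation=cv2.INTER_CUBIC))
im3,d3,c3=snap('scene','s4')
cv2.imwrite('pics/c6.png',cv2.resize(im3[170:250,260:420],None,fx=5,fy=5,interpolation=cv2.INTER_CUBIC))
o=ctrl.get_obs();print(o['opening'],o['eef_pos'],o['wrist_force'],o['time_s'])
E
```

```text
flange top jigx 0.22187987788209132 0.2373528061550999
board end 0.26419065772367595
0.3589899840776323 [0.4279 0.1815 0.058 ] [ 0.688   0.3279 -0.0567] 9.1
```

View pics/c5.png

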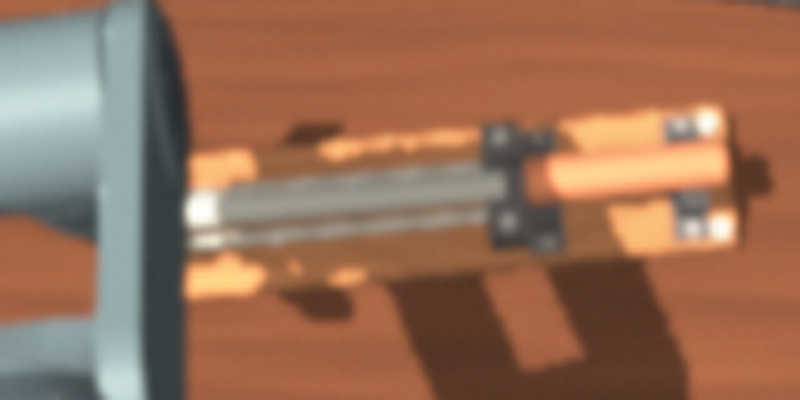

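View pics/c6.png

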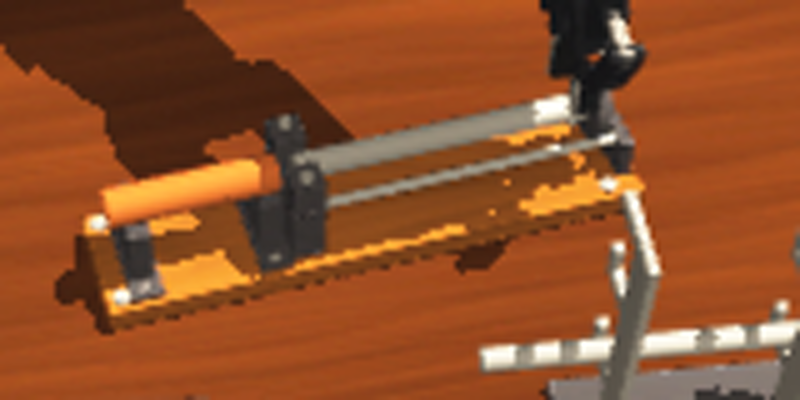

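step_arm([
  [0, 0, 0, 0, 0, -0.2, 0.4],
  [0, 0, 0, 0, 0, -0.4, 0.45],
  [0, 0, 0, 0, 0, -0.5, 0.45],
  [0, 0, 0, 0, 0, -0.5, 0.45],
  [0, 0, 0, 0, 0, -0.4, 0.45],
  [0, 0, 0, 0, 0, -0.15, 0.45],
  [0, 0, 0, 0, 0, 0, 0.45],
])

```text
time_s: 9.8
eef_pos: [0.4347, 0.1164, 0.0581]
eef_rot: [0.706, -0.706, -0.035, 0.035]
wrist_force: [0.2, 0.8, 0.2]
opening: 0.452
```

```bash
python3 - <<'E'
from m import *
im,d,c=snap('wrist','w5'); P,u,v=cloud(d,c)
J0=np.array([JX(-.0315),-.0315,0]); s=(P-J0)@AX
k=(u>270)&(u<372)&(v<250)&(P[:,2]>.094)&(P[:,2]<.11)
print('flange top jigx',s[k].min(),s[k].max())
o,p,R=pose();print(o['opening'],p,(p-J0)@AX,o['wrist_force'],o['time_s'])
k=(u>300)&(u<345)&(P[:,2]>.08)&(P[:,2]<.09)&(s<.22)
for r in range(120,300,20):
    kk=k&(v==r)
    if kk.any(): print(r,s[kk].mean(),((P[kk]-p)@R[:,0]).min(),((P[kk]-p)@R[:,0]).max(),P[kk,2].max())
E
```

```text
flange top jigx 0.1566175038298482 0.23716068867904708
0.4485439338466714 [0.4346 0.1169 0.0581] 0.1491617931651899 [0.222  0.4837 0.0728] 9.85
140 0.21363267524484458 -0.008865468218436572 0.007297338303664933 0.0855249390717782
160 0.20322136483105357 -0.007966440681620612 0.0074152429173094956 0.08531541582899263
180 0.1923538800766009 -0.008777302575285117 0.0071021872810970044 0.08605776234353257
200 0.1808871192791801 -0.008427392032309832 0.007842825181301574 0.08579325657004833
220 0.16880964227489217 -0.008608791352598202 0.006844801257514864 0.08507469680545882
240 0.15644111155908674 -0.008872038817065935 0.0069791104177616275 0.0851456188764617
260 0.14293245574225083 -0.008499192037773913 0.007834638411041468 0.08520868735397207
280 0.1290908567456191 -0.008081391996802512 0.006781963275260837 0.08479772485995628
```

View pics/w5.png

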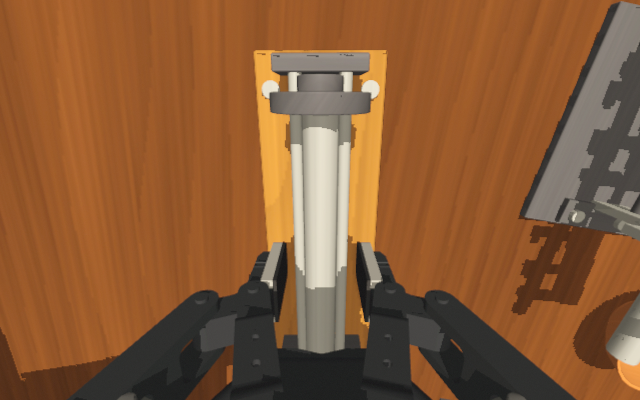

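step_arm([
  [0, 0, 0, 0, 0, 0, 0],
  [0, 0, 0, 0, 0, 0, 0],
  [0, 0, 0, 0, 0, 0, 0],
  [0, 0, 0, 0, 0, 0, 0],
  [0, 0, 0, 0, 0, 0, 0],
  [0, 0, 0, 0, -0.1, 0, 0],
  [0, 0, 0, 0, -0.2, 0, 0],
  [0, 0, 0, 0, -0.3, 0, 0],
  [0, 0, 0, 0, -0.4, 0, 0],
  [0, 0, 0, 0, -0.5, 0, 0],
])

```text
time_s: 10.85
eef_pos: [0.4345, 0.1171, 0.1042]
eef_rot: [-0.706, 0.706, 0.036, -0.036]
wrist_force: [0.3, -0.8, -0.0]
opening: -0.0
```

```bash
python3 - <<'E'
from m import *
im,d,c=snap('wrist','w6'); P,u,v=cloud(d,c)
o,p,R=pose();print(o['opening'],p,o['wrist_force'],o['time_s'])
im3,d3,c3=snap('scene','s6')
cv2.imwrite('pics/c7.png',cv2.resize(im3[150:250,260:420],None,fx=5,fy=5,interpolation=cv2.INTER_CUBIC))
E
```

```text
0.00026903243949532104 [0.4366 0.1172 0.1069] [2.2191 0.4208 1.2742] 10.9
```

View pics/w6.png

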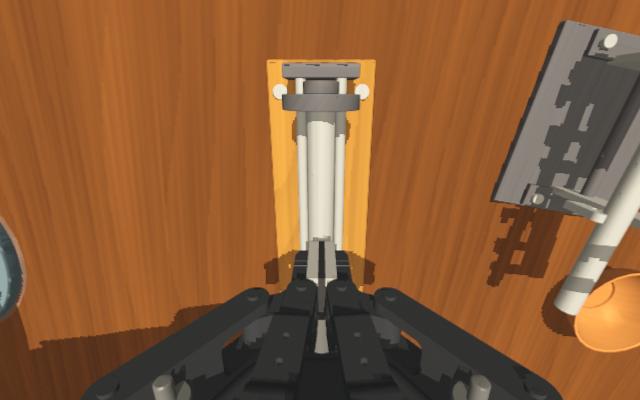

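View pics/c7.png

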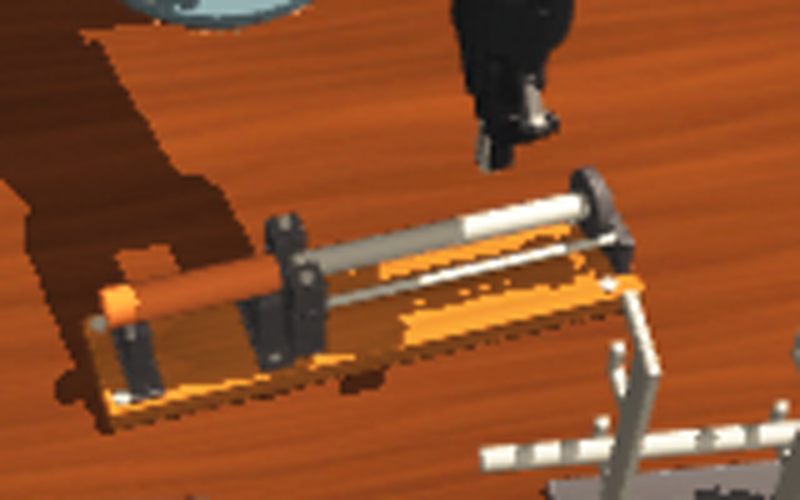

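```bash
python3 - <<'E'
from m import *
c=ctrl.get_calibration('wrist'); o,p,R=pose()
d=np.load('pics/w6.npy'); P,u,v=cloud(d,c); T=(P-p)@R
k=(abs(T[:,0])<.07)&(abs(T[:,2])<.03)&(T[:,1]>-.1)&(T[:,1]<.02)
def show(T,k):
    for y0 in np.arange(-.06,.02,.005):
        q=T[k&(abs(T[:,1]-y0)<.0025)]
        if len(q): print('y %.3f n %d x %.4f..%.4f z %.4f..%.4f'%(y0,len(q),q[:,0].min(),q[:,0].max(),q[:,2].min(),q[:,2].max()))
show(T,k)
# w5: relative camera-tool transform same
Rc=c['R']@R; tc=c['R']@p+c['t']
for f in ['w5','w4']:
    d=np.load(f'pics/{f}.npy'); cc=dict(c); cc['R']=Rc; cc['t']=tc
    T,u,v=cloud(d,cc); k=(abs(T[:,0])<.07)&(abs(T[:,0])>.0115)&(abs(T[:,2])<.03)&(T[:,1]>-.1)&(T[:,1]<.002)
    print(f); show(T,k)
E
```

```text
y -0.060 n 349 x -0.0133..0.0137 z 0.0079..0.0133
y -0.055 n 313 x -0.0133..0.0137 z 0.0076..0.0137
y -0.050 n 301 x -0.0134..0.0137 z 0.0075..0.0136
y -0.045 n 258 x -0.0133..0.0137 z 0.0079..0.0135
y -0.040 n 202 x -0.0125..0.0130 z 0.0078..0.0133
y -0.035 n 29 x -0.0059..0.0064 z 0.0119..0.0130
w5
y -0.060 n 476 x -0.0325..0.0331 z -0.0099..0.0136
y -0.055 n 412 x -0.0324..0.0329 z -0.0094..0.0136
y -0.050 n 384 x -0.0324..0.0329 z -0.0098..0.0134
y -0.045 n 340 x -0.0326..0.0329 z -0.0094..0.0134
y -0.040 n 247 x -0.0312..0.0317 z -0.0096..0.0133
y -0.035 n 84 x -0.0255..0.0240 z -0.0094..0.0125
w4
y -0.060 n 435 x -0.0287..0.0293 z -0.0094..0.0133
y -0.055 n 413 x -0.0287..0.0293 z -0.0090..0.0136
y -0.050 n 354 x -0.0285..0.0294 z -0.0091..0.0140
y -0.045 n 330 x -0.0287..0.0290 z -0.0099..0.0135
y -0.040 n 468 x -0.0275..0.0282 z -0.0086..0.0231
y -0.035 n 462 x -0.0214..0.0219 z -0.0095..0.0232
y -0.030 n 292 x -0.0236..0.0231 z 0.0010..0.0233
y -0.025 n 209 x -0.0253..0.0251 z 0.0135..0.0232
y -0.020 n 188 x -0.0256..0.0255 z 0.0135..0.0292
y -0.015 n 140 x -0.0252..0.0251 z 0.0220..0.0300
y -0.010 n 110 x -0.0247..0.0248 z 0.0219..0.0231
y -0.005 n 91 x -0.0229..0.0229 z 0.0219..0.0231
y -0.000 n 42 x -0.0199..0.0209 z 0.0219..0.0230
```

```bash
python3 - <<'E'
from m import *
o,p,R=pose()
c=ctrl.get_calibration('scene')
im=cv2.imread('pics/s6.png')
for y,col in((0,(0,255,0)),(-.033,(255,0,255))):
    q=pix(c,p+R@[0,y,0]); print(y,q,(q-[260,150])*5); 
im=cv2.resize(im[150:250,260:420],None,fx=5,fy=5,interpolation=cv2.INTER_CUBIC)
for y,col in((0,(0,255,0)),(-.033,(255,0,255))):
    q=((pix(c,p+R@[0,y,0])-[260,150])*5).astype(int); cv2.circle(im,tuple(int(i) for i in q),5,col,2)
cv2.imwrite('pics/c8.png',im)
d=np.load('pics/s6.npy');P,u,v=cloud(d,c);T=(P-p)@R
k=(np.abs(T[:,0])<.03)&(np.abs(T[:,2])<.03)&(T[:,1]>-.1)&(T[:,1]<.03)&(P[:,2]>.11)
print('lowest finger y in tool from scene',np.sort(T[k][:,1])[-8:])
print(o['q'])
E
```

```text
0 [356.6791 188.877 ] [483.3956 194.3848]
-0.033 [357.512  182.1056] [487.5599 160.5281]
lowest finger y in tool from scene [-0.0414 -0.0398 -0.0398 -0.0397 -0.039  -0.0379 -0.0366 -0.0306]
[-0.0014  0.01    1.9964  0.      1.1301 -0.1028]
```

View pics/c8.png

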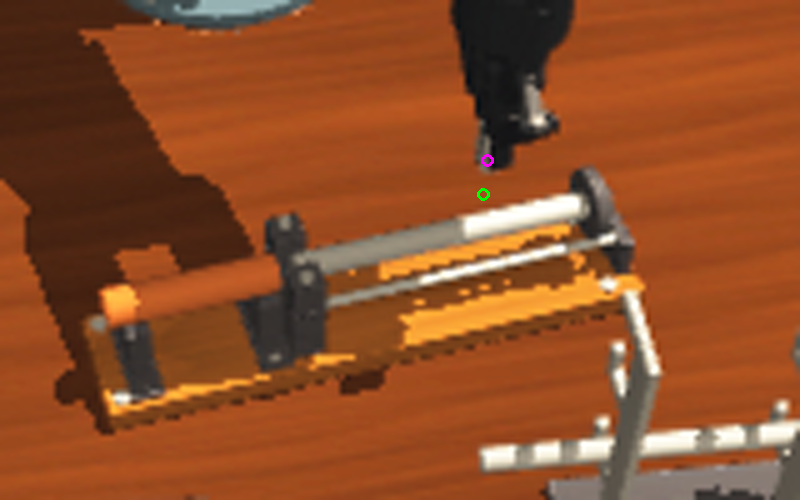

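```bash
python3 - <<'E'
from m import *
c=ctrl.get_calibration('wrist'); o,p,R=pose()
Rc=c['R']@R; tc=c['R']@p+c['t']
for f in ['w6','w5','w4']:
    d=np.load(f'pics/{f}.npy'); cc=dict(c); cc['R']=Rc; cc['t']=tc
    T,u,v=cloud(d,cc); k=(abs(T[:,0])<.04)&((abs(T[:,0])>.0125)|(f=='w6'))&(abs(T[:,2])<.0142)&(T[:,1]>-.05)&(T[:,1]<-.029)
    print(f,np.sort(T[k][:,1])[-12:]); 
    kk=k&(T[:,2]<.005); print(' inner x',np.percentile(abs(T[kk][:,0]),[1,50]) if kk.any() else '')
plan([JX(.1165),.1165,.025],RJ)
E
```

```text
w6 [-0.0364 -0.0364 -0.0362 -0.0361 -0.0359 -0.0359 -0.0359 -0.0359 -0.0358
 -0.0355 -0.0355 -0.0353]
 inner x 
w5 [-0.0342 -0.0342 -0.0342 -0.0341 -0.034  -0.034  -0.0338 -0.0337 -0.0337
 -0.0334 -0.0328 -0.0327]
 inner x [0.0188 0.0193]
w4 [-0.0324 -0.0321 -0.0319 -0.0319 -0.0313 -0.0312 -0.0308 -0.0301 -0.0301
 -0.0298 -0.0297 -0.0296]
 inner x [0.015  0.0155]
turn units [ 0.005 -0.008  0.049] then shift units in NEW axes [-0.072  2.697 -0.016] in cur axes [-0.086  2.696 -0.014]
```

step_arm([
  [0, 0, 0, -0.07, 0, 0, 0.5],
  [0, 0, 0, 0, 0, 0, 0.5],
  [0, 0, 0, 0, 0, 0, 0.5],
  [0, 0, 0, 0, 0.6, 0, 0.5],
  [0, 0, 0, 0, 0.6, 0, 0.5],
  [0, 0, 0, 0, 0.5, 0, 0.5],
  [0, 0, 0, 0, 0.5, 0, 0.5],
  [0, 0, 0, 0, 0.4, 0, 0.5],
  [0, 0, 0, 0, 0, 0, 0.5],
])

```text
time_s: 11.85
eef_pos: [0.4307, 0.1169, 0.0233]
eef_rot: [0.706, -0.706, -0.034, 0.037]
wrist_force: [-1.1, -1.0, -0.4]
opening: 0.499
```

```bash
python3 - <<'E'
from m import *
im,d,c=snap('wrist','w7'); P,u,v=cloud(d,c)
o,p,R=pose();print(o['opening'],p,o['wrist_force'],o['time_s']); T=(P-p)@R
k=(abs(T[:,0])<.013)&(P[:,2]>.078)&(P[:,2]<.09)&(T[:,2]>.015)&(T[:,2]<.07); print('shaft x',np.percentile(T[k,0],[1,50,99]),P[k,2].max())
k=(abs(T[:,0])<.03)&(P[:,2]>.093)&(T[:,2]>.05)&(P[:,2]<.11); print('flange z', T[k,2].min(),T[k,2].max())
E
```

```text
0.503682930540983 [0.4316 0.1169 0.0242] [-0.298   0.0829 -0.1997] 11.9
shaft x [-0.0059  0.0031  0.0123] 0.08722098150829771
flange z 0.07701069001067204 0.08688909171471372
```

View pics/w7.png

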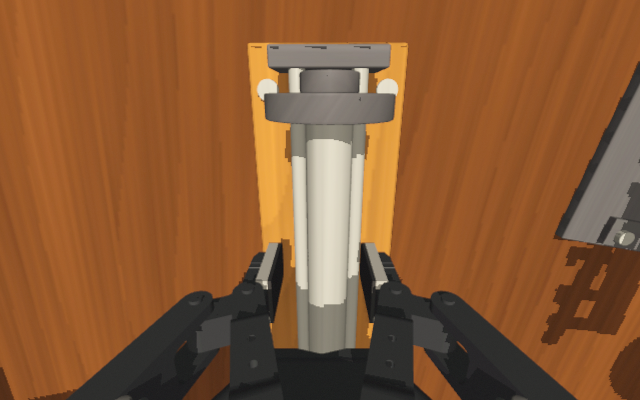

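step_arm([
  [0, 0, 0, 0.1, 0, 0.03, 0.5],
  [0, 0, 0, 0, 0, 0, 0],
  [0, 0, 0, 0, 0, 0, 0],
  [0, 0, 0, 0, 0, 0, 0],
  [0, 0, 0, 0, 0, 0, 0],
  [0, 0, 0, 0, 0, 0, 0],
])

```text
time_s: 12.5
eef_pos: [0.4347, 0.118, 0.0259]
eef_rot: [-0.706, 0.706, 0.036, -0.037]
wrist_force: [-6.7, -1.8, 9.0]
opening: 0.209
```

step_arm([
  [0, 0, 0, 0, -0.1, 0, 0],
  [0, 0, 0, 0, -0.2, 0, 0],
  [0, 0, 0, 0, -0.3, 0, 0],
  [0, 0, 0, 0, -0.4, 0, 0],
  [0, 0, 0, 0, -0.5, 0, 0],
  [0, 0, 0, 0, -0.5, 0, 0],
  [0, 0, 0, 0, -0.3, 0, 0],
  [0, 0, 0, 0, 0, 0, 0],
])

```text
time_s: 13.3
eef_pos: [0.4369, 0.1182, 0.096]
eef_rot: [-0.706, 0.706, 0.037, -0.034]
wrist_force: [0.0, 0.1, -7.0]
opening: 0.212
```

```bash
python3 - <<'E'
from m import *
im,d,c=snap('wrist','w8'); P,u,v=cloud(d,c)
im3,d3,c3=snap('scene','s8')
cv2.imwrite('pics/c9.png',cv2.resize(im3[140:260,260:420],None,fx=5,fy=5,interpolation=cv2.INTER_CUBIC))
o,p,R=pose();print(o['opening'],p,o['wrist_force'],o['time_s'])
E
```

```text
0.21218924176403997 [0.4353 0.1181 0.0941] [-0.2802 -0.3061 -6.9113] 13.4
```

View pics/w8.png

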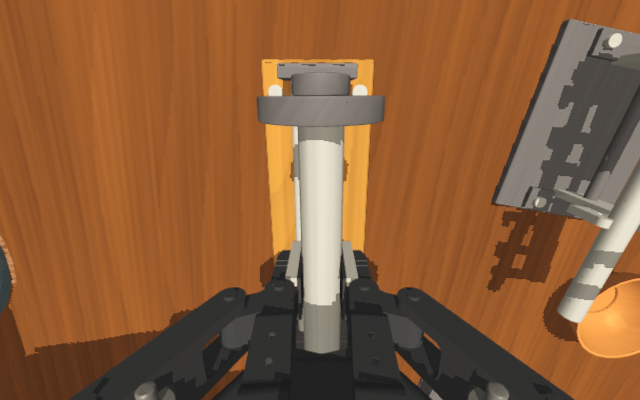

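View pics/c9.png

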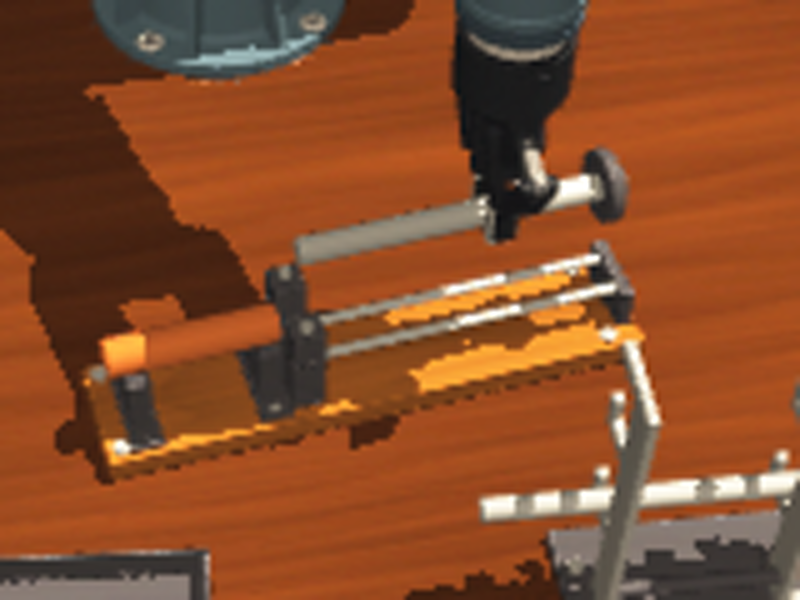

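```bash
cat >> h.py <<'E'
def rackR(yaw): # yaw of rack x in degrees; tool x along rack x
    a=np.radians(yaw); return Rtool((np.cos(a),np.sin(a)))
E
python3 - <<'E'
from m import *
plan([.50,.20,.30],rackR(-4.7))
E
```

```text
turn units [0.    1.75  0.001] then shift units in NEW axes [ 1.927 -6.864  2.897] in cur axes [ 2.424 -6.864  2.497]
```

step_arm([
  [0, 0.25, 0, 0, -0.5, 0, 0],
  [0, 0.25, 0, 0, -0.8, 0, 0],
  [0, 0.25, 0, 0, -0.9, 0.2, 0],
  [0, 0.25, 0, 0.2, -0.9, 0.4, 0],
  [0, 0.25, 0, 0.4, -0.9, 0.4, 0],
  [0, 0.25, 0, 0.4, -0.9, 0.5, 0],
  [0, 0.25, 0, 0.4, -0.9, 0.5, 0],
  [0, 0, 0, 0.3, -0.7, 0.5, 0],
  [0, 0, 0, 0.2, -0.3, 0.3, 0],
  [0, 0, 0, 0, 0, 0, 0],
])

```text
time_s: 14.4
eef_pos: [0.496, 0.2008, 0.2984]
eef_rot: [0.707, -0.706, 0.028, -0.029]
wrist_force: [0.0, -0.7, -6.1]
opening: 0.211
```

step_arm([
  [0, 0, 0, 0, 0, 0, 0],
  [0, 0, 0, 0, 0, 0, 0],
])

```text
time_s: 14.6
eef_pos: [0.4939, 0.1993, 0.2962]
eef_rot: [-0.706, 0.707, -0.03, 0.028]
wrist_force: [-1.5, 0.1, -6.3]
opening: 0.209
```

```bash
python3 - <<'E'
from m import *
import pickle
im,d,c=snap('wrist','w9'); P,u,v=cloud(d,c)
o,p,R=pose();print(o['opening'],p,o['wrist_force'],o['time_s']); print(R)
pickle.dump((c,p,R),open('pics/w9.pkl','wb'))
E
```

```text
0.20878178398303457 [0.494  0.1993 0.2965] [-0.7194  0.8112 -6.3632] 14.65
[[ 0.9966 -0.0029  0.0824]
 [-0.0824 -0.0006  0.9966]
 [-0.0028 -1.     -0.0009]]
```

View pics/w9.png

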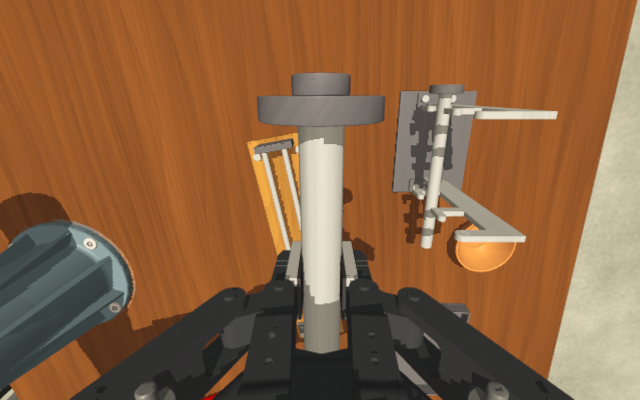

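```bash
python3 - <<'E'
from m import *
import pickle
c,p,R=pickle.load(open('pics/w9.pkl','rb')); d=np.load('pics/w9.npy'); P,u,v=cloud(d,c)
b=abs(P[:,2])<.008; print('bench',np.median(P[b,2]),np.linalg.lstsq(np.c_[P[b][:,:2],np.ones(b.sum())],P[b][:,2],rcond=None)[0])
m=(u>385)&(u<570)&(v>80)&(v<260)
k=m&(P[:,2]>.205)&(P[:,2]<.235); q=P[k]; print('top pts',len(q),np.median(q[:,2]))
r=cv2.minAreaRect((q[:,:2]*1000).astype(np.float32)); print(r)
for s in (q[:,1]<.2,q[:,1]>.2):
    w=q[s]; r=cv2.minAreaRect((w[:,:2]*1000).astype(np.float32)); print(len(w),r, w.min(0),w.max(0)); 
    # straight fit along x
    print('line',np.polyfit(w[:,0],w[:,1],1))
# base plate and bolt
k=m&(P[:,2]>.003)&(P[:,2]<.02); 
h=np.histogram(P[m][:,2],bins=np.arange(-.01,.24,.01)); print(h[0])
k=m&(P[:,2]>.05)&(P[:,2]<.2); q=P[k]
np.save('pics/rk.npy',P[m&(P[:,2]>.01)])
a=np.radians(-4.7); xr=np.array([np.cos(a),np.sin(a)]);yr=np.array([-xr[1],xr[0]]); o0=np.array([.6484,.199])
for z0 in np.arange(.06,.23,.01):
    w=P[m&(abs(P[:,2]-z0)<.005)]; X=(w[:,:2]-o0)@xr; Y=(w[:,:2]-o0)@yr
    for nm,s in(('A',(Y<-.035)&(Y>-.075)),('B',(Y>.035)&(Y<.075)),('mid',(abs(Y)<.03))):
        if s.sum()>3: print('%.3f %s n%d x %.4f..%.4f y %.4f..%.4f'%(z0,nm,s.sum(),X[s].min(),X[s].max(),Y[s].min(),Y[s].max()))
E
```

```text
bench -8.154089059695328e-06 [ 0.0006  0.0003 -0.0002]
top pts 1503 0.2185950182267722
((659.0822143554688, 198.29734802246094), (122.62342071533203, 65.90100860595703), 85.59706115722656)
813 ((654.5130615234375, 140.86831665039062), (7.417695999145508, 65.60877990722656), 85.56929016113281) [0.6219 0.1351 0.205 ] [0.6874 0.1469 0.2206]
line [-0.0726  0.1897]
690 ((663.5596923828125, 256.4211120605469), (6.088178634643555, 65.89009094238281), 85.413818359375) [0.6305 0.2509 0.205 ] [0.6966 0.2617 0.2211]
line [-0.074   0.3057]
[ 9523 15778   930   265   338    52    28    36   133   341  1862   306
   107    86    90   192   396   254   195   178   145   239  1255    83]
0.060 A n31 x 0.0206..0.0435 y -0.0548..-0.0539
0.070 A n55 x -0.0219..0.0437 y -0.0608..-0.0537
0.070 B n28 x -0.0221..0.0266 y 0.0563..0.0616
0.080 A n98 x -0.0219..0.0424 y -0.0624..-0.0388
0.080 B n48 x -0.0222..0.0424 y 0.0484..0.0692
0.080 mid n6 x -0.0067..-0.0063 y -0.0274..0.0281
0.090 A n308 x -0.0218..0.0429 y -0.0747..-0.0351
0.090 B n277 x -0.0222..0.0139 y 0.0353..0.0739
0.090 mid n339 x -0.0079..0.007
[... 571 characters left out ...]
4..0.0140 y 0.0556..0.0611
0.160 A n209 x -0.0220..0.0444 y -0.0610..-0.0536
0.160 B n111 x -0.0225..0.0237 y 0.0554..0.0615
0.170 A n171 x -0.0222..0.0429 y -0.0604..-0.0539
0.170 B n96 x -0.0223..0.0426 y 0.0557..0.0616
0.180 A n126 x 0.0127..0.0436 y -0.0604..-0.0536
0.180 B n13 x 0.0122..0.0135 y 0.0600..0.0614
0.190 A n140 x 0.0126..0.0439 y -0.0609..-0.0538
0.190 B n41 x 0.0126..0.0433 y 0.0605..0.0616
0.200 A n140 x 0.0123..0.0434 y -0.0588..-0.0537
0.200 B n9 x 0.0126..0.0306 y 0.0610..0.0614
0.210 A n297 x -0.0220..0.0436 y -0.0607..-0.0538
0.210 B n56 x -0.0225..0.0433 y 0.0560..0.0615
0.220 A n516 x -0.0209..0.0435 y -0.0612..-0.0536
0.220 B n634 x -0.0222..0.0433 y 0.0554..0.0614
```

```bash
cat >> h.py <<'E'
def mandrel_in_tool(d,c,p,R):
    P,u,v=cloud(d,c); T=(P-p)@R
    k=(abs(T[:,0])<.012)&(T[:,2]>.016)&(T[:,2]<.07)&(T[:,1]<-.03)&(T[:,1]>-.08)
    q=T[k]; out=[]
    for z0 in np.arange(.018,.07,.004):
        w=q[abs(q[:,2]-z0)<.002]
        if len(w)>5:
            # circle fit radius .01 on x,y
            from scipy.optimize import least_squares
            s=least_squares(lambda a:np.hypot(w[:,0]-a[0],w[:,1]-a[1])-.01,[0,w[:,1].min()+.01],loss='soft_l1',f_scale=.001).x
            out.append([z0,*s])
    out=np.array(out); fx=np.polyfit(out[:,0],out[:,1],1); fy=np.polyfit(out[:,0],out[:,2],1)
    k=(abs(T[:,0])<.03)&(T[:,2]>.06)&(T[:,2]<.1)&(T[:,1]<fy[1]-.022)&(T[:,1]>fy[1]-.03)
    print('axis at tool z=0: x %.4f y %.4f slopes x %.4f y %.4f; flange z %.4f..%.4f'%(fx[1],fy[1],fx[0],fy[0],T[k,2].min(),T[k,2].max()))
    return fx,fy,out
E
python3 - <<'E'
from m import *
import pickle
c,p,R=pickle.load(open('pics/w9.pkl','rb')); d=np.load('pics/w9.npy')
fx,fy,o=mandrel_in_tool(d,c,p,R); print(o)
yr=np.array([np.sin(np.radians(4.7)),np.cos(np.radians(4.7)),0]); 
for yaw in(-4.4,-4.7):
  Rt=rackR(yaw)
  seat=np.array([.6485,.1999,.165])
  for nm,off in(('pre',[-.06,0,.023]),('in',[0,0,.023]),('seat',[0,0,0])):
    A=seat+np.array([np.cos(np.radians(yaw)),np.sin(np.radians(yaw)),0])*off[0]+[0,0,off[2]]
    tcp=A-Rt@np.array([fx[1],fy[1],0]); print(nm,tcp); plan(tcp,Rt)
E
```

```text
axis at tool z=0: x 0.0000 y -0.0484 slopes x -0.0043 y -0.0002; flange z 0.0763..0.0862
[[ 0.018  -0.0001 -0.0484]
 [ 0.022  -0.0001 -0.0484]
 [ 0.026  -0.0001 -0.0484]
 [ 0.03   -0.0001 -0.0484]
 [ 0.034  -0.0001 -0.0483]
 [ 0.038  -0.0001 -0.0484]
 [ 0.042  -0.0002 -0.0483]
 [ 0.046  -0.0002 -0.0484]
 [ 0.05   -0.0002 -0.0484]
 [ 0.054  -0.0003 -0.0484]
 [ 0.058  -0.0003 -0.0484]
 [ 0.062  -0.0003 -0.0484]
 [ 0.066  -0.0003 -0.0484]]
pre [0.5887 0.2045 0.1396]
turn units [ 0.008 -0.054 -0.027] then shift units in NEW axes [3.131 5.228 0.416] in cur axes [3.144 5.219 0.438]
in [0.6485 0.1999 0.1396]
turn units [ 0.008 -0.054 -0.027] then shift units in NEW axes [5.131 5.228 0.416] in cur axes [5.144 5.213 0.45 ]
seat [0.6485 0.1999 0.1166]
turn units [ 0.008 -0.054 -0.027] then shift units in NEW axes [5.131 5.995 0.416] in cur axes [5.146 5.98  0.45 ]
pre [0.5887 0.2048 0.1396]
turn units [ 0.008 -0.004 -0.027] then shift units in NEW axes [3.129 5.228 0.443] in cur axes [3.144 5.219 0.449]
in [0.6485 0.1999 0.1396]
turn units [ 0.008 -0.004 -0.027] then shift units in NEW axes [5.129 5.228 0.443] in cur axes [5.144 5.213 0.45 ]
seat [0.6485 0.1999 0.1166]
turn units [ 0.008 -0.004 -0.027] then shift units in NEW axes [5.129 5.995 0.443] in cur axes [5.146 5.98  0.45 ]
```

step_arm([
  [0, 0, 0, 0, 0.3, 0, 0],
  [0, 0, 0, 0.2, 0.6, 0.05, 0],
  [0, 0, 0, 0.4, 0.7, 0.05, 0],
  [0, 0, 0, 0.4, 0.7, 0.05, 0],
  [0, 0, 0, 0.4, 0.7, 0.05, 0],
  [0, 0, 0, 0.4, 0.7, 0.05, 0],
  [0, 0, 0, 0.4, 0.7, 0.05, 0],
  [0, 0, 0, 0.4, 0.5, 0.05, 0],
  [0, 0, 0, 0.3, 0.3, 0.05, 0],
  [0, 0, 0, 0.2, 0, 0.04, 0],
])

```text
time_s: 15.65
eef_pos: [0.5879, 0.2049, 0.1397]
eef_rot: [-0.706, 0.707, -0.031, 0.028]
wrist_force: [-0.7, -0.8, -7.1]
opening: 0.211
```

step_arm([
  [0, 0, 0, 0, 0, 0, 0],
  [0, 0, 0, 0, 0, 0, 0],
])

```text
time_s: 15.85
eef_pos: [0.5892, 0.2055, 0.1431]
eef_rot: [0.707, -0.706, 0.028, -0.029]
wrist_force: [-1.0, 0.3, -7.1]
opening: 0.207
```

```bash
python3 - <<'E'
from m import *
im,d,c=snap('wrist','w10')
o,p,R=pose();print(o['opening'],p,o['wrist_force'],o['time_s'])
fx,fy,_=mandrel_in_tool(d,c,p,R)
yaw=-4.6; Rt=rackR(yaw); Rk=np.array([[np.cos(np.radians(yaw)),-np.sin(np.radians(yaw)),0],[np.sin(np.radians(yaw)),np.cos(np.radians(yaw)),0],[0,0,1]])
seat=np.array([.6485,.1999,.165])
print('axis pt in seat frame',Rk.T@(p+R@[fx[1],fy[1],0]-seat),'dir',Rk.T@R@[fx[0],fy[0],1])
P,u,v=cloud(d,c); S=(P-seat)@Rk
for z0 in np.arange(-.02,.06,.01):
    for nm,s in(('A',(S[:,1]<-.045)&(S[:,1]>-.066)),('B',(S[:,1]>.045)&(S[:,1]<.066))):
        k=s&(abs(S[:,2]-z0)<.005)&(abs(S[:,0]-.01)<.045)&(u>345)
        if k.sum()>3: print('%.2f'%z0,nm,k.sum(),S[k,0].min(),S[k,0].max(),S[k,1].min(),S[k,1].max())
E
```

```text
0.20933377371712156 [0.5891 0.2055 0.1432] [-0.1328 -0.2981 -6.2481] 15.9
axis at tool z=0: x -0.0001 y -0.0484 slopes x -0.0037 y 0.0003; flange z 0.0762..0.0862
axis pt in seat frame [-0.0598  0.0009  0.0266] dir [-0.0022  1.      0.    ]
-0.02 A 207 0.024463261096551992 0.04333548665207736 -0.05655448455143604 -0.05427621313605078
-0.02 B 271 -0.022412286344378526 0.04276243672348795 0.05435668934430653 0.06078030493268566
-0.01 A 157 0.02982708692367935 0.043109805735609234 -0.05664744965004 -0.054353750058627665
-0.01 B 784 -0.02256103526126713 0.04247090245883166 0.0546181049912246 0.06077743955205657
0.00 A 84 0.03511968093885288 0.04283785093063174 -0.05634242552828628 -0.054355606922711436
0.00 B 469 -0.022619093367158526 0.04306536814126373 0.05432132505850515 0.06072383285035029
0.01 A 15 0.01277218693222799 0.04289907769473675 -0.06157579900820864 -0.05485436494722669
0.01 B 442 -0.02131771858287417 0.04280951996559456 0.054379202491462955 0.06076999946458589
0.02 B 387 0.011871565031327932 0.04283687017529967 0.05493652650472656 0.060898446476077187
0.03 B 408 0.011761541872439345 0.04292677505819924 0.05722227553967553 0.06082234100309231
0.04 A 111 -0.012087055416935949 -0.0032398716239418718 -0.056861123477336885 -0.05413837536353385
0.04 B 745 -0.02182867181638001 0.04280764902357058 0.05657747694358171 0.06103622377997949
0.05 A 115 -0.00766904459981938 0.00026959848692991513 -0.05732526116916763 -0.054152060054975616
0.05 B 3957 -0.022915264935907342 0.0436060759991064 0.05405149112364406 0.060862930042552936
```

View pics/w10.png

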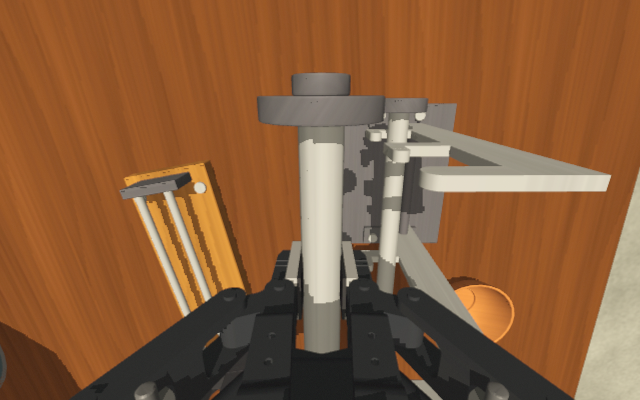

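step_arm([
  [0, 0, 0, 0.1, 0.12, 0, 0],
  [0, 0, 0, 0.2, 0, 0, 0],
  [0, 0, 0, 0.3, 0, 0, 0],
  [0, 0, 0, 0.3, 0, 0, 0],
  [0, 0, 0, 0.3, 0, 0, 0],
  [0, 0, 0, 0.3, 0, 0, 0],
  [0, 0, 0, 0.25, 0, 0, 0],
  [0, 0, 0, 0.15, 0, 0, 0],
  [0, 0, 0, 0.08, 0, 0, 0],
  [0, 0, 0, 0, 0, 0, 0],
])

```text
time_s: 16.9
eef_pos: [0.6481, 0.2005, 0.1383]
eef_rot: [-0.706, 0.707, -0.029, 0.029]
wrist_force: [-0.1, -0.5, -6.0]
opening: 0.21
```

step_arm([
  [0, 0, 0, 0, 0, 0, 0],
])

```text
time_s: 17.0
eef_pos: [0.6477, 0.2006, 0.1384]
eef_rot: [-0.707, 0.707, -0.029, 0.029]
wrist_force: [0.4, 0.3, -6.4]
opening: 0.215
```

```bash
cat > chk.py <<'E'
from m import *
import sys
im,d,c=snap('wrist',sys.argv[1])
o,p,R=pose();print(o['opening'],p,o['wrist_force'],o['time_s'])
fx,fy,_=mandrel_in_tool(d,c,p,R)
yaw=-4.6; Rk=np.array([[np.cos(np.radians(yaw)),-np.sin(np.radians(yaw)),0],[np.sin(np.radians(yaw)),np.cos(np.radians(yaw)),0],[0,0,1]])
seat=np.array([.6485,.1999,.165])
print('axis pt in seat frame',Rk.T@(p+R@[fx[1],fy[1],0]-seat),'dir',Rk.T@R@[fx[0],fy[0],1])
P,u,v=cloud(d,c); S=(P-seat)@Rk
for z0 in np.arange(-.02,.06,.01):
    for nm,s in(('A',(S[:,1]<-.045)&(S[:,1]>-.066)),('B',(S[:,1]>.045)&(S[:,1]<.066))):
        k=s&(abs(S[:,2]-z0)<.005)&(abs(S[:,0]-.01)<.045)&((u>345)|(u<298))
        if k.sum()>3: print('%.2f'%z0,nm,k.sum(),S[k,0].min(),S[k,0].max(),S[k,1].min(),S[k,1].max())
E
python3 chk.py w11
```

```text
0.20672260098536271 [0.6477 0.2007 0.1384] [-0.3371 -0.3497 -6.1557] 17.05
axis at tool z=0: x -0.0001 y -0.0391 slopes x 0.0009 y -0.3441; flange z 0.0600..0.0937
axis pt in seat frame [-0.001   0.0007  0.0125] dir [0.0025 1.     0.344 ]
-0.02 B 147 -0.02193252877508933 0.042796123345848 0.06024687877977096 0.06076715013019236
-0.01 A 11 -0.017404193256523284 0.015504254579220259 -0.056594140957929265 -0.054474494754298546
-0.01 B 229 -0.022067003423511637 0.04274330321682985 0.054678829163975394 0.06077299509547022
0.00 A 42 -0.017649308429524974 0.015659902237160368 -0.0617763443513051 -0.05454066268043616
0.00 B 383 -0.022035732948648773 0.04285617121319919 0.05432808632815203 0.06069334690472236
0.01 A 37 -0.01707302622982245 0.014963664914298049 -0.06128892046909875 -0.05433580339372547
0.01 B 390 -0.020662160123475732 0.04270710424554656 0.054451346261163915 0.060711414598685814
0.02 A 16 0.014190693832135674 0.042982171987858045 -0.05647147848945699 -0.05430688526161413
0.02 B 316 0.012594850353884529 0.043119478858900356 0.05508633141529641 0.06075191252535327
0.03 A 15 0.04168814179576322 0.042848245624408254 -0.056648354098585395 -0.05435750497163427
0.03 B 405 0.012672270475610281 0.043026949424532376 0.056879348747256614 0.06085277813416492
0.04 B 631 -0.02134295006266627 0.04304341813477435 0.05972751675026171 0.06081185816508833
0.05 B 3110 -0.02212313974899968 0.042883588576096886 0.054104683734019145 0.060914862442765755
```

View pics/w11.png

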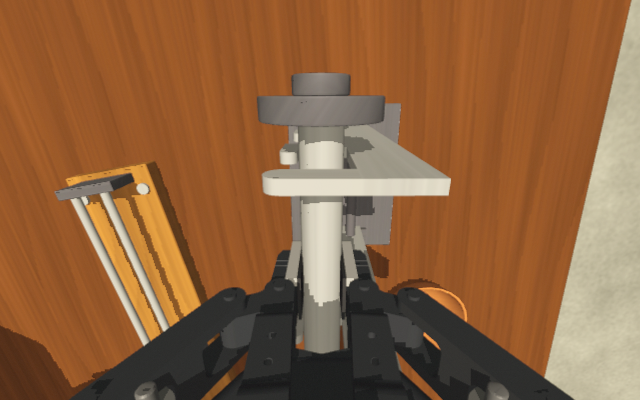

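step_arm([
  [0, 0, 0, 0.03, 0.05, 0, 0],
  [0, 0, 0, 0, 0.1, 0, 0],
  [0, 0, 0, 0, 0.1, 0, 0],
  [0, 0, 0, 0, 0.1, 0, 0],
  [0, 0, 0, 0, 0.1, 0, 0],
  [0, 0, 0, 0, 0.1, 0, 0],
  [0, 0, 0, 0, 0.06, 0, 0],
  [0, 0, 0, 0, 0.04, 0, 0],
  [0, 0, 0, 0, 0, 0, 0],
])

```text
time_s: 17.95
eef_pos: [0.6488, 0.2005, 0.1187]
eef_rot: [-0.706, 0.707, -0.029, 0.029]
wrist_force: [0.9, 0.3, -5.7]
opening: 0.211
```

step_arm([
  [0, 0, 0, 0, 0.03, 0, 0],
  [0, 0, 0, 0, 0.03, 0, 0],
  [0, 0, 0, 0, 0.02, 0, 0],
  [0, 0, 0, 0, 0, 0, 0],
])

```text
time_s: 18.35
eef_pos: [0.6489, 0.2004, 0.1165]
eef_rot: [-0.707, 0.707, -0.029, 0.029]
wrist_force: [0.6, -0.3, -6.8]
opening: 0.213
```

```bash
python3 chk.py w12
```

```text
0.21069204825577498 [0.6489 0.2005 0.1165] [-0.5214  1.4902 -6.3777] 18.4
axis at tool z=0: x -0.0000 y -0.0484 slopes x -0.0031 y 0.0019; flange z 0.0600..0.0862
axis pt in seat frame [ 0.0003  0.0006 -0.0001] dir [-0.0015  1.     -0.0019]
-0.02 A 40 -0.016161663852906502 0.016911782707836467 -0.05713293120012798 -0.05438936386796788
-0.02 B 269 -0.022129081092435297 0.04311150049930212 0.05998755077579468 0.06074626888050423
-0.01 A 40 -0.0155207200719414 0.016137721157276956 -0.056860451373736395 -0.05411588545738057
-0.01 B 446 -0.022143316224781155 0.04291446440934845 0.05434340160787717 0.0606791876099526
0.00 B 569 -0.022187738331157444 0.042730677982613395 0.05421836043731016 0.060752194444163264
0.01 B 604 -0.02119938278510317 0.04279715250252023 0.054240342535759996 0.0607677937546104
0.02 B 550 0.012702467231986283 0.043186607942559053 0.05435898507474983 0.060845785736237494
0.03 B 711 0.012705713149156223 0.04309029302165521 0.05643401566765933 0.06095139757955769
0.04 B 1230 -0.021813965608903446 0.04303732376435891 0.05971501212212308 0.060978415391628224
0.05 B 5600 -0.022055650634194467 0.04377941172747329 0.053762361342254775 0.06097995665582425
```

View pics/w12.png

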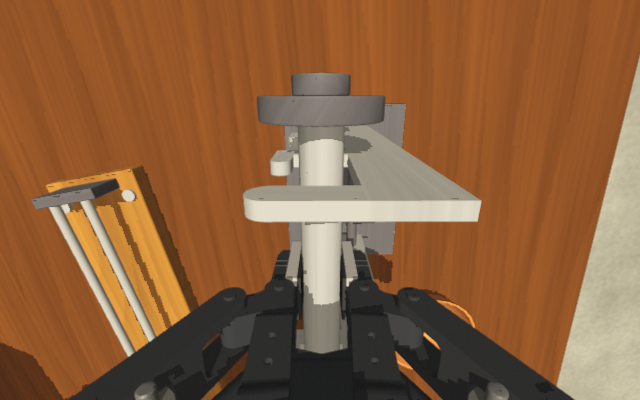

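step_arm([
  [0, 0, 0, 0, 0.02, 0, 0],
  [0, 0, 0, 0, 0.02, 0, 0],
  [0, 0, 0, 0, 0, 0, 0],
])

```text
time_s: 18.7
eef_pos: [0.6491, 0.2005, 0.1161]
eef_rot: [0.707, -0.707, 0.029, -0.029]
wrist_force: [-2.3, -0.7, -2.1]
opening: 0.211
```

step_arm([
  [0, 0, 0, 0, 0, 0, 0.25],
  [0, 0, 0, 0, 0, 0, 0.3],
  [0, 0, 0, 0, 0, 0, 0.4],
  [0, 0, 0, 0, 0, 0, 0.5],
  [0, 0, 0, 0, 0, 0, 0.5],
  [0, 0, 0, 0, 0, 0, 0.5],
  [0, 0, 0, 0, 0, 0, 0.5],
])

```text
time_s: 19.4
eef_pos: [0.6489, 0.2005, 0.1154]
eef_rot: [-0.707, 0.707, -0.029, 0.029]
wrist_force: [0.2, 0.2, -0.1]
opening: 0.497
```

```bash
python3 chk.py w13|head -3
```

```text
0.4986708893287623 [0.6489 0.2005 0.1154] [-0.2898  0.423  -1.0187] 19.45
axis at tool z=0: x 0.0002 y -0.0491 slopes x -0.0037 y 0.0009; flange z 0.0600..0.0862
axis pt in seat frame [ 0.0005  0.0006 -0.0006] dir [-0.002   1.     -0.0009]
```

View pics/w13.png

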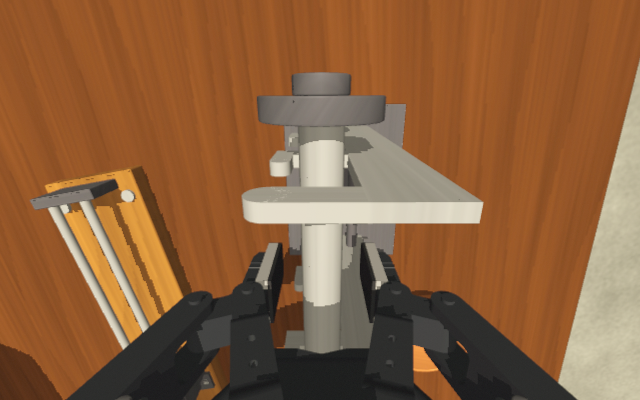

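step_arm([
  [0, 0, 0, 0, -0.3, 0, 0.5],
  [0, 0, 0, 0, -0.6, 0, 0.5],
  [0, 0, 0, 0, -0.9, 0, 0.6],
  [0, 0, 0, 0, -1, 0, 0.6],
  [0, 0, 0, 0, -1, 0, 0.6],
  [0, 0, 0, 0, -0.7, 0, 0.6],
  [0, 0, 0, 0, -0.3, 0, 0.6],
  [0, 0, 0, 0, 0, 0, 0.6],
])

```text
time_s: 20.25
eef_pos: [0.6497, 0.2006, 0.2615]
eef_rot: [0.707, -0.706, 0.028, -0.03]
wrist_force: [1.0, 0.2, 0.4]
opening: 0.601
```

```bash
python3 - <<'E'
from m import *
im,d,c=snap('scene','s14')
cv2.imwrite('pics/c14.png',cv2.resize(im[150:290,260:460],None,fx=4,fy=4,interpolation=cv2.INTER_CUBIC))
print(ctrl.get_obs()['time_s'])
plan([JX(-.085),-.085,.16],RJ)
E
```

```text
20.3
turn units [-0.001 -1.758  0.005] then shift units in NEW axes [-7.391  3.317 -8.809] in cur axes [ -5.656   3.313 -10.014]
```

View pics/c14.png

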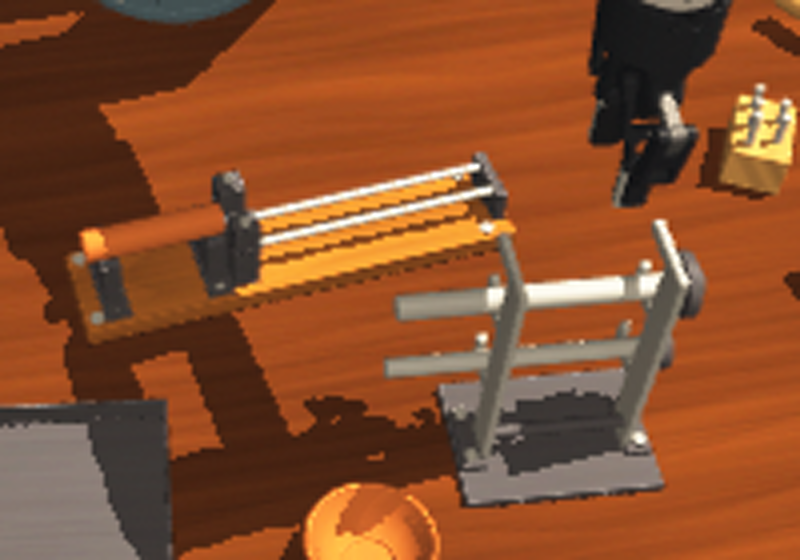

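step_arm([
  [0, 0, 0, -0.3, 0, -0.5, 0.6],
  [0, 0, 0, -0.5, 0, -0.9, 0.6],
  [0, 0, 0, -0.6, 0, -1, 0.6],
  [0, 0, 0, -0.6, 0, -1, 0.6],
  [0, 0, 0, -0.6, 0, -1, 0.6],
  [0, 0, 0, -0.6, 0, -1, 0.6],
  [0, 0, 0, -0.6, 0, -1, 0.6],
  [0, 0, 0, -0.6, 0, -1, 0.6],
  [0, 0, 0, -0.6, 0, -1, 0.6],
  [0, 0, 0, -0.66, 0, -1, 0.6],
])

```text
time_s: 21.3
eef_pos: [0.4548, -0.0672, 0.2575]
eef_rot: [0.707, -0.706, 0.03, -0.028]
wrist_force: [0.4, -0.8, 0.2]
opening: 0.599
```

step_arm([
  [0, -0.5, 0, 0, 0.4, -0.5, 0.6],
  [0, -0.6, 0, 0, 0.7, -0.1, 0.6],
  [0, -0.6, 0, 0, 0.8, 0, 0.6],
  [0, -0.06, 0, 0, 0.8, 0, 0.6],
  [0, 0, 0, 0, 0.4, 0, 0.6],
  [0, 0, 0, 0, 0.2, 0, 0.6],
  [0, 0, 0, 0, 0, 0, 0.6],
  [0, 0, 0, 0, 0, 0, 0.6],
])

```text
time_s: 22.1
eef_pos: [0.4558, -0.0848, 0.1611]
eef_rot: [-0.706, 0.706, 0.037, -0.036]
wrist_force: [0.1, -0.0, -0.6]
opening: 0.601
```

```bash
python3 - <<'E'
from m import *
im,d,c=snap('wrist','w15'); P,u,v=cloud(d,c)
o,p,R=pose();print(o['opening'],p,o['wrist_force'],o['time_s']); T=(P-p)@R
k=(abs(P[:,2]-.083)<.011)&(abs(T[:,0])<.03)&(abs(T[:,2])<.1)
col=im[v,u].astype(int); k&=(col[:,2]-col[:,0]>50)
q=T[k]; 
for z0 in np.arange(-.07,.07,.01):
    w=q[abs(q[:,2]-z0)<.004]
    if len(w)>4: print('%.2f'%z0,len(w),w[:,0].min(),w[:,0].max(),(p[2]-w[:,1]).max())
print('extent',q[:,2].min(),q[:,2].max())
plan([JX(-.091),-.091,.0235],RJ)
E
```

```text
0.6018338912260498 [ 0.456  -0.0849  0.1614] [ 0.2791  0.5106 -0.2283] 22.15
-0.07 27 -0.01319386788768665 0.011975263824943929 0.08990907428874907
-0.06 194 -0.014175103861009042 0.013128738748550747 0.09121592899935702
-0.05 203 -0.01537353548531505 0.012962636444285051 0.091150117548751
-0.04 210 -0.013835256830936301 0.012765379584440984 0.09136673849521583
-0.03 212 -0.01364369841471649 0.012540228742599357 0.09121631391930839
-0.02 227 -0.014758127009511079 0.0123178414304864 0.09110838323913668
-0.01 236 -0.014447542737958207 0.012188654743862382 0.09139884801002164
0.00 239 -0.014178330512871654 0.01328052421234539 0.09128304421276895
0.01 256 -0.013978449308167966 0.013065172946105909 0.09109219437686389
0.02 259 -0.013729193144207624 0.012833328601431437 0.09128078415225373
0.03 267 -0.01479883485373375 0.012599771516484467 0.0913563955692716
0.04 286 -0.014577508562051443 0.012329711336131428 0.09107427632967675
0.05 275 -0.015517227444589375 0.012206907089275498 0.09114776592169105
extent -0.06781898490536598 0.05288097268580461
turn units [0.009 0.004 0.014] then shift units in NEW axes [-0.023  4.597 -0.203] in cur axes [-0.03   4.597 -0.199]
```

View pics/w15.png

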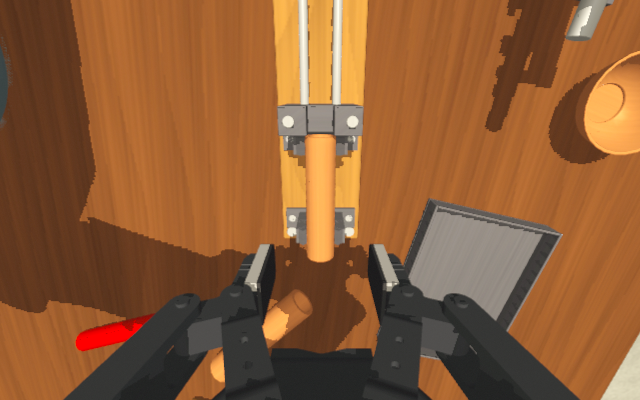

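step_arm([
  [0, 0, 0, -0.03, 0.3, -0.2, 0.6],
  [0, 0, 0, 0, 0.7, 0, 0.6],
  [0, 0, 0, 0, 0.8, 0, 0.6],
  [0, 0, 0, 0, 0.8, 0, 0.6],
  [0, 0, 0, 0, 0.7, 0, 0.6],
  [0, 0, 0, 0, 0.6, 0, 0.6],
  [0, 0, 0, 0, 0.4, 0, 0.6],
  [0, 0, 0, 0, 0.3, 0, 0.6],
  [0, 0, 0, 0, 0, 0, 0.6],
  [0, 0, 0, 0, 0, 0, 0.6],
])

```text
time_s: 23.15
eef_pos: [0.4554, -0.091, 0.0228]
eef_rot: [-0.706, 0.706, 0.036, -0.036]
wrist_force: [0.4, 0.7, 0.8]
opening: 0.605
```

step_arm([
  [0, 0, 0, 0, 0, 0, 0.4],
  [0, 0, 0, 0, 0, 0, 0.2],
  [0, 0, 0, 0, 0, 0, 0],
  [0, 0, 0, 0, 0, 0, 0],
  [0, 0, 0, 0, 0, 0, 0],
  [0, 0, 0, 0, 0, 0, 0],
])

```text
time_s: 23.75
eef_pos: [0.4554, -0.091, 0.0234]
eef_rot: [-0.706, 0.706, 0.037, -0.036]
wrist_force: [-2.7, -0.2, 4.9]
opening: 0.309
```

step_arm([
  [0, 0, 0, 0, -0.1, 0, 0],
  [0, 0, 0, 0, -0.3, 0, 0],
  [0, 0, 0, 0, -0.5, 0, 0],
  [0, 0, 0, 0, -0.7, 0, 0],
  [0, 0, 0, 0, -0.9, 0, 0],
  [0, 0, 0, 0, -0.9, 0, 0],
  [0, 0, 0, 0, -0.6, 0, 0],
  [0, 0, 0, 0, -0.2, 0, 0],
  [0, 0, 0, 0, 0, 0, 0],
  [0, 0, 0, 0, 0, 0, 0],
])

```text
time_s: 24.75
eef_pos: [0.4543, -0.0903, 0.1475]
eef_rot: [0.706, -0.706, -0.036, 0.037]
wrist_force: [0.1, 0.6, -3.0]
opening: 0.313
```

```bash
python3 - <<'E'
from m import *
im,d,c=snap('wrist','w16'); P,u,v=cloud(d,c)
o,p,R=pose();print(o['opening'],p,o['wrist_force'],o['time_s']); T=(P-p)@R
k=(abs(T[:,0])<.02)&(abs(T[:,2])<.1)&(T[:,1]<-.03)&(T[:,1]>-.08)
col=im[v,u].astype(int); k&=(col[:,2]-col[:,0]>50)
q=T[k]; 
for z0 in np.arange(-.07,.07,.01):
    w=q[abs(q[:,2]-z0)<.004]
    if len(w)>4: print('%.2f'%z0,len(w),w[:,0].min(),w[:,0].max(),'top y',w[:,1].min())
print('extent',q[:,2].min(),q[:,2].max())
plan([.656,-.217,p[2]],rackR(-7.5))
E
```

```text
0.3150199718950799 [ 0.4541 -0.0903  0.1472] [-0.3833 -0.1449 -2.6158] 24.8
-0.04 15 -0.013127781028628127 0.013738874803861269 top y -0.05972103031607027
-0.03 559 -0.013168524429853347 0.013781010185735874 top y -0.06721309681575006
-0.02 666 -0.01301901107825551 0.013572709946665784 top y -0.06704389531033973
-0.01 749 -0.015113339858114758 0.015566433079307067 top y -0.07972343261665797
0.00 771 -0.014763631326106514 0.013417184722699463 top y -0.07710571343575243
0.01 857 -0.015488599370682974 0.016012639412009488 top y -0.06737779636550453
0.02 919 -0.013663998166810569 0.013949553986607102 top y -0.06715665564377596
0.03 973 -0.012974281255569011 0.013386378910224888 top y -0.06739577593016115
0.04 1059 -0.012899842184020129 0.013510736613302649 top y -0.06755126466194221
0.05 1190 -0.013105696544646984 0.01356705365567362 top y -0.06780994600158266
0.06 955 -0.013320088152225377 0.013924593074842761 top y -0.06762081440975272
extent -0.03827673156751839 0.05899143320293948
turn units [-0.009  2.226 -0.019] then shift units in NEW axes [ 7.224  0.    -3.31 ] in cur axes [ 6.264 -0.018 -4.889]
```

View pics/w16.png

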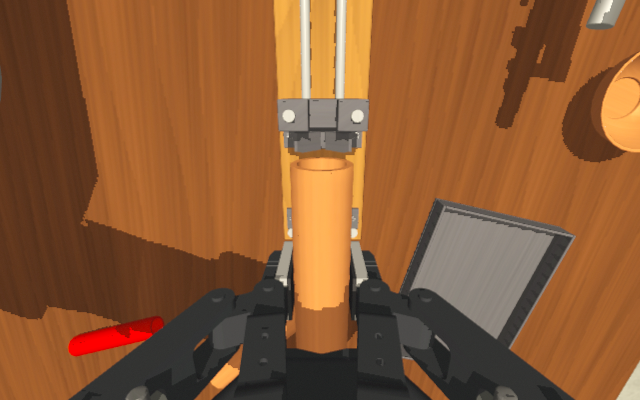

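step_arm([
  [0, 0, 0, 0, 0.3, 0, 0],
  [0, 0, 0, 0, 0.7, 0, 0],
  [0, 0, 0, 0, 0.9, 0, 0],
  [0, 0, 0, 0, 0.9, 0, 0],
  [0, 0, 0, 0, 0.6, 0, 0],
  [0, 0, 0, 0, 0.3, 0, 0],
  [0, 0, 0, 0, 0.2, 0, 0],
  [0, 0, 0, 0, 0.15, 0, 0],
  [0, 0, 0, 0, 0.1, 0, 0],
  [0, 0, 0, 0, 0, 0, 0],
])

```text
time_s: 25.8
eef_pos: [0.4552, -0.0908, 0.0241]
eef_rot: [-0.706, 0.706, 0.036, -0.036]
wrist_force: [0.3, 0.0, -1.5]
opening: 0.314
```

step_arm([
  [0, 0, 0, 0, 0.03, 0, 0],
  [0, 0, 0, 0, 0, 0, 0.34],
  [0, 0, 0, 0, 0, 0, 0.38],
  [0, 0, 0, 0, 0, 0, 0.42],
  [0, 0, 0, 0, -0.1, 0, 0.42],
  [0, 0, 0, 0, -0.06, 0, 0.42],
  [0, 0, 0, 0, 0, 0, 0.3],
  [0, 0, 0, 0, 0, 0, 0],
  [0, 0, 0, 0, 0, 0, 0],
  [0, 0, 0, 0, 0, 0, 0],
])

```text
time_s: 26.8
eef_pos: [0.4554, -0.0909, 0.0286]
eef_rot: [-0.706, 0.706, 0.036, -0.036]
wrist_force: [-2.8, 1.4, 7.2]
opening: 0.312
```

step_arm([
  [0, 0, 0, 0, 0, 0, 0],
  [0, 0, 0, 0, -0.1, 0, 0],
  [0, 0, 0, 0, -0.3, 0, 0],
  [0, 0, 0, 0, -0.5, 0, 0],
  [0, 0, 0, 0, -0.7, 0, 0],
  [0, 0, 0, 0, -0.9, 0, 0],
  [0, 0, 0, 0, -0.9, 0, 0],
  [0, 0, 0, 0, -0.4, 0, 0],
  [0, 0, 0, 0, -0.1, 0, 0],
  [0, 0, 0, 0, 0, 0, 0],
])

```text
time_s: 27.8
eef_pos: [0.4547, -0.0906, 0.1444]
eef_rot: [0.706, -0.706, -0.036, 0.036]
wrist_force: [0.3, 0.2, -2.8]
opening: 0.311
```

```bash
cat > tb.py <<'E'
from m import *
import sys
im,d,c=snap('wrist',sys.argv[1]); P,u,v=cloud(d,c)
o,p,R=pose();print(o['opening'],p,o['wrist_force'],o['time_s']); T=(P-p)@R
k=(abs(T[:,0])<.012)&(abs(T[:,2])<.1)&(T[:,1]<-.03)&(T[:,1]>-.075)
col=im[v,u].astype(int); k&=(col[:,2]-col[:,0]>50)
q=T[k]
for z0 in np.arange(-.03,.07,.01):
    w=q[abs(q[:,2]-z0)<.004]
    if len(w)>4: print('%.2f'%z0,len(w),w[:,0].min(),w[:,0].max(),'top y',w[:,1].min())
print('extent',q[:,2].min(),q[:,2].max())
plan([.656,-.220,p[2]],rackR(-7.5))
t=(P[:,0]>.54)&(P[:,0]<.78)&(P[:,1]>-.36)&(P[:,1]<-.09)&(P[:,2]>.019)&(P[:,2]<.032)
print('rim',cv2.minAreaRect((P[t][:,:2]*1000).astype(np.float32)))
E
python3 tb.py w17
```

```text
0.31161394945541687 [ 0.4542 -0.0904  0.1437] [-0.4444 -0.5738 -2.8052] 27.85
-0.03 534 -0.011697598050639307 0.01189808096818509 top y -0.061899395706916854
-0.02 589 -0.01199229782623377 0.011925358137285003 top y -0.062057822082268115
-0.01 616 -0.011713446752377423 0.01199775439867127 top y -0.06270752044317027
0.00 660 -0.011950014988318675 0.011922386315411709 top y -0.062221804321684296
0.01 739 -0.011997380726249765 0.011995522064466742 top y -0.06252360477251837
0.02 770 -0.011864748692534035 0.011840110920878182 top y -0.06218478747357739
0.03 844 -0.011990535611986855 0.011991296115152088 top y -0.06213365535185299
0.04 912 -0.011965734577191748 0.011921076154123217 top y -0.062188381430240934
0.05 1014 -0.011973887882357533 0.011935582647321568 top y -0.06265052453134486
0.06 794 -0.01198241745971079 0.01198827499488004 top y -0.062465473239690095
extent -0.04372416289726302 0.05903937314734465
turn units [-0.007  2.227 -0.015] then shift units in NEW axes [ 7.232  0.    -3.407] in cur axes [ 6.249 -0.014 -4.986]
rim ((655.1038208007812, -222.81646728515625), (220.84866333007812, 161.60975646972656), 82.65106201171875)
```

step_arm([
  [0, 0, 0, 0.3, 0, -0.24, 0],
  [0, 0, 0, 0.6, 0, -0.48, 0],
  [0, 0, 0, 0.7, 0, -0.56, 0],
  [0, 0, 0, 0.8, 0, -0.64, 0],
  [0, 0, 0, 0.8, 0, -0.64, 0],
  [0, 0, 0, 0.8, 0, -0.64, 0],
  [0, 0, 0, 0.8, 0, -0.64, 0],
  [0, 0, 0, 0.7, 0, -0.56, 0],
  [0, 0, 0, 0.5, 0, -0.4, 0],
  [0, 0, 0, 0.2, 0, -0.2, 0],
])

```text
time_s: 28.85
eef_pos: [0.6561, -0.222, 0.1423]
eef_rot: [0.707, -0.706, -0.035, 0.037]
wrist_force: [-0.7, 0.4, -2.3]
opening: 0.314
```

step_arm([
  [0, 0.4, 0, 0, 0.2, 0, 0],
  [0, 0.4, 0, 0, 0.5, 0, 0],
  [0, 0.4, 0, 0, 0.7, 0, 0],
  [0, 0.4, 0, 0, 0.7, 0, 0],
  [0, 0.4, 0, 0, 0.6, 0, 0],
  [0, 0.2, 0, 0, 0.4, 0, 0],
  [0, 0, 0, 0, 0.2, 0, 0],
  [0, 0, 0, 0, 0, 0, 0],
  [0, 0, 0, 0, 0, 0, 0],
])

```text
time_s: 29.75
eef_pos: [0.6559, -0.2212, 0.0466]
eef_rot: [-0.705, 0.706, -0.045, 0.045]
wrist_force: [-0.0, 0.6, -1.4]
opening: 0.31
```

```bash
python3 tb.py w18; python3 - <<'E'
from m import *
plan([.655,-.222,-.0295],rackR(-7.35))
E
```

```text
0.3094898445539469 [ 0.6561 -0.2213  0.047 ] [ 0.5013 -0.3219 -1.9769] 29.8
-0.03 556 -0.011990618495829998 0.011967173515736753 top y -0.06178625746807155
-0.02 579 -0.011704354876788321 0.011954640623197843 top y -0.06176002924351809
-0.01 629 -0.011991006665744165 0.011881203592272552 top y -0.06179721120374197
0.00 670 -0.01199536744253374 0.011950558343972479 top y -0.062139187048281676
0.01 726 -0.011993007092823216 0.011792291557904466 top y -0.062384964719503326
0.02 783 -0.011953795878525415 0.011981225046346229 top y -0.06230464024371881
0.03 841 -0.011840295267217457 0.011997461475033718 top y -0.06243355203326269
0.04 914 -0.011978650206513779 0.01188673653171909 top y -0.0627426896514556
0.05 1004 -0.01198519557596195 0.011964851129668056 top y -0.06271901370441618
0.06 791 -0.011949499682377122 0.011973714701353944 top y -0.06214036869686764
extent -0.042580084487068175 0.05896028728461771
turn units [0.007 0.032 0.017] then shift units in NEW axes [-0.01   0.     0.043] in cur axes [-0.01  -0.     0.043]
rim ((655.9734497070312, -223.63946533203125), (220.55360412597656, 160.38851928710938), 82.5318603515625)
turn units [0.007 0.007 0.017] then shift units in NEW axes [-0.035  2.55  -0.027] in cur axes [-0.039  2.55  -0.025]
```

View pics/w18.png

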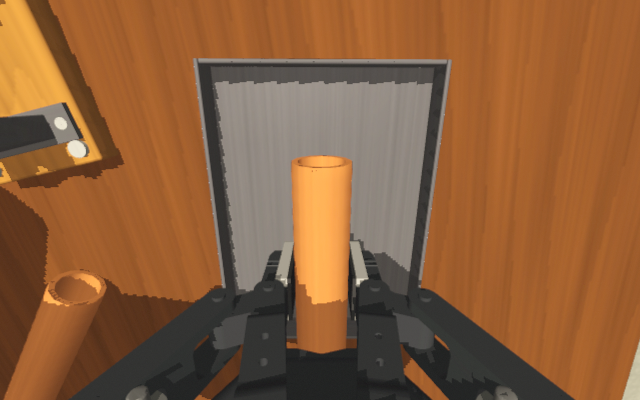

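Tube is centred over the tray and aligned with it, so I lower it slowly.

step_arm([
  [0, 0, 0, 0, 0.3, 0, 0],
  [0, 0, 0, 0, 0.4, 0, 0],
  [0, 0, 0, 0, 0.4, 0, 0],
  [0, 0, 0, 0, 0.4, 0, 0],
  [0, 0, 0, 0, 0.35, 0, 0],
  [0, 0, 0, 0, 0.25, 0, 0],
  [0, 0, 0, 0, 0.15, 0, 0],
  [0, 0, 0, 0, 0.1, 0, 0],
  [0, 0, 0, 0, 0.05, 0, 0],
  [0, 0, 0, 0, 0, 0, 0],
])

```text
time_s: 30.8
eef_pos: [0.6555, -0.221, -0.026]
eef_rot: [-0.706, 0.706, -0.045, 0.045]
wrist_force: [-0.2, 0.2, -2.3]
opening: 0.303
```

step_arm([
  [0, 0, 0, 0, 0.05, 0, 0],
  [0, 0, 0, 0, 0.03, 0, 0],
  [0, 0, 0, 0, 0, 0, 0],
])

```text
time_s: 31.1
eef_pos: [0.6553, -0.2209, -0.0286]
eef_rot: [-0.706, 0.706, -0.045, 0.045]
wrist_force: [0.8, 0.2, -2.8]
opening: 0.31
```

step_arm([
  [0, 0, 0, 0, 0.03, 0, 0],
  [0, 0, 0, 0, 0.02, 0, 0],
  [0, 0, 0, 0, 0, 0, 0],
])

```text
time_s: 31.4
eef_pos: [0.6556, -0.221, -0.0292]
eef_rot: [-0.706, 0.706, -0.045, 0.045]
wrist_force: [-3.9, 1.2, 5.8]
opening: 0.31
```

step_arm([
  [0, 0, 0, 0, 0, 0, 0.34],
  [0, 0, 0, 0, 0, 0, 0.38],
  [0, 0, 0, 0, 0, 0, 0.45],
  [0, 0, 0, 0, 0, 0, 0.55],
  [0, 0, 0, 0, 0, 0, 0.55],
  [0, 0, 0, 0, -0.1, 0, 0.55],
  [0, 0, 0, 0, -0.3, 0, 0.55],
  [0, 0, 0, 0, -0.6, 0, 0.55],
  [0, 0, 0, 0, -0.9, 0, 0.55],
  [0, 0, 0, 0, -1, 0, 0.55],
])

```text
time_s: 32.4
eef_pos: [0.6552, -0.2209, 0.0588]
eef_rot: [0.706, -0.706, 0.045, -0.045]
wrist_force: [-0.3, -0.3, 0.2]
opening: 0.549
```

step_arm([
  [0, 0, 0, 0, -1, 0, 0.55],
  [0, 0, 0, 0, -1, 0, 0.55],
  [0, 0, 0, 0, -1, 0, 0.55],
  [0, 0, 0, 0, -0.5, 0, 0.55],
  [0, 0, 0, 0, 0, 0, 0.55],
  [0, 0, 0, 0, 0, 0, 0.55],
])

```text
time_s: 33.0
eef_pos: [0.655, -0.2207, 0.1614]
eef_rot: [0.706, -0.706, 0.045, -0.045]
wrist_force: [-0.4, 0.2, -1.2]
opening: 0.551
```

```bash
python3 - <<'E'
from m import *
im,d,c=snap('wrist','w20'); P,u,v=cloud(d,c); col=im[v,u].astype(int)
k=(P[:,0]>.58)&(P[:,0]<.73)&(P[:,1]>-.33)&(P[:,1]<-.12)&(P[:,2]>.012)&(P[:,2]<.06)&(col[:,2]-col[:,0]>60)
q=P[k]; print('tube z top',np.percentile(q[:,2],[50,99]),q.min(0),q.max(0)); print(cv2.minAreaRect((q[:,:2]*1000).astype(np.float32)))
im,d,c=snap('scene','s20'); 
im2,d2,c2=snap('top','t20')
P,u,v=cloud(d,c)
yaw=-4.6; Rk=np.array([[np.cos(np.radians(yaw)),-np.sin(np.radians(yaw)),0],[np.sin(np.radians(yaw)),np.cos(np.radians(yaw)),0],[0,0,1]])
S=(P-[.6485,.1999,.165])@Rk; k=(abs(S[:,1])<.045)&(abs(S[:,0])<.03)&(abs(S[:,2])<.03); print('shaft in seat frame (scene)',len(S[k]),S[k].min(0),S[k].max(0))
for t in ['bowl','hammer','punch_block']:
    for b in ctrl.boxes_of(t,'top')[:1]: print(t,b['p'],toworld(c2,b['point']))
o=ctrl.get_obs();print(o['eef_pos'],o['wrist_force'],o['time_s'])
E
```

```text
tube z top [0.0274 0.0306] [ 0.6339 -0.3194  0.0139] [ 0.7286 -0.1607  0.0314]
((685.6688842773438, -239.92755126953125), (148.44142150878906, 94.02237701416016), 82.8418197631836)
shaft in seat frame (scene) 184 [-0.0059 -0.0396 -0.0066] [0.0144 0.0441 0.0121]
bowl 0.83 [0.7661 0.023  0.0185]
hammer 0.75 [ 0.4389 -0.5144  0.0216]
punch_block 0.88 [0.404  0.4853 0.0461]
[ 0.6547 -0.2206  0.1603] [-0.1916 -0.0254  0.6237] 33.3
```

View pics/w20.png

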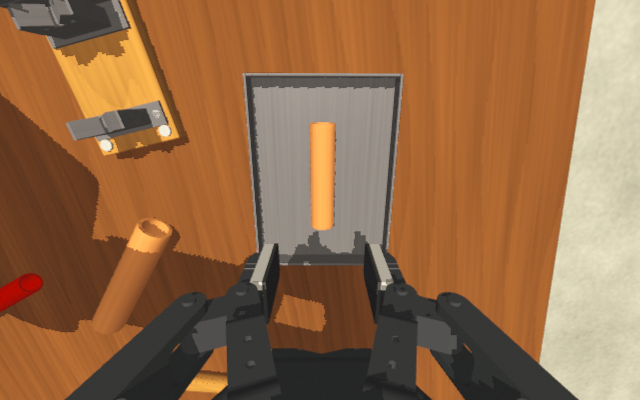

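View pics/s20.png

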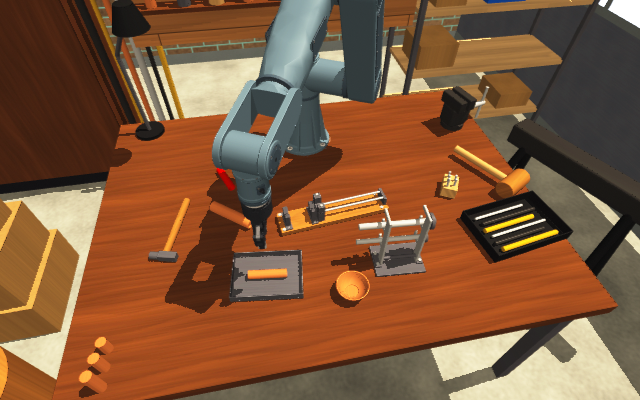

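```bash
python3 -c "
from bench import ctrl
print(ctrl.hand_in(), ctrl.get_obs()['time_s'])"
```

```text
the job is handed in; nothing more can be done
the job is handed in; nothing more can be done
```

The job is done and handed in at about 33 s: the mandrel hangs in the upper hooks and the tube lies in the tray. `hand_in()` gave no verdict.

- **Stripping:** I hooked the half-open fingers behind the flange and drew the mandrel straight along the rods until its tail sat in the slot. The wrist force read 4 to 6 N while drawing, and the tube stayed in its V-blocks.
- **Hanging:** The mandrel went into the upper hooks through the side mouth and down into the throats. After release the wrist camera put its axis within 1 mm of the seat and in line to 0.002 rad.
- **Tube:** I laid it down in contact with the tray floor. Its top reads 30.6 mm (31 mm expected for a tube on the floor), and the pictures show it flat inside the tray.
- **Bystanders:** The detections for the bowl, hammer and punch block are within about 1 mm of those at the start. The arm ended clear above the tray.

**Checks that failed or disagreed:**
- **Tool length:** The wrist and scene cameras both showed the fingertips about 34 mm behind the reported TCP. Because of this the fingers hooked only the top of the flange, and my first grasp of the mandrel closed on air above the shaft. I corrected for the offset, and the second grasp held.
- **Tube re-gripped:** I set the tube back in its V-blocks once and gripped it lower on the pads, so that it could be laid down rather than dropped about 5 mm.
- **Final measurements:** The box fitted around the tube in the last wrist picture was spoiled by stray tray or bench pixels, so its place in the tray rests on the height reading and the pictures. The last scene-camera reading of the hung shaft was about 4 mm off the wrist camera's in x, which matches the offset between those two cameras seen earlier.

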